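Check the bench scale with check weights

ROBOT

A 6-joint arm with a two-finger parallel gripper is mounted at the origin on the work surface. World frame = base frame: x ahead of the robot, y to its left, z up, the work surface at z = 0. Lengths are in mm, angles in rad, forces in N, time in s.
With the tool pointing down it reaches from about 350 to 775 mm from the base axis. Payload 7.3 kg.
Tool frame: the origin (TCP) lies at the centre of the arm's flange, where the gripper is bolted on; the fingertips stand 178 mm ahead of it and the grasp point (between the pads) lies 159 mm ahead of it; z points along the fingers, y is the direction in which the jaws open and shut (so a half turn about z gives the same grasp; the last joint's range is limited). The gripper opens to 92 mm and grips with 3 to 60 N. Pads are 19 mm wide; open, the fingers measure 130 mm over their backs; the gripper's body (75 mm by 190 mm) begins 47 mm behind the grasp point.
Start: joints at [1.099, 0.342, 1.524, -0, 1.275, -0.146], TCP at [168.013, 497.392, 404.741] pointing down, gripper open.
Joint ranges: [-2.53, 2.53], [-0.77, 2.02], [0.04, 2.7], [-1, 4.14], [0.28, 2.66], [-3.11, 3.11]. Speed limits (rad/s): [2.57, 2.57, 3.14, 3.14, 3.14, 3.14].

INTERFACE

Orientations are given as [roll, pitch, yaw] about the fixed x, y, z axes, in that order (R = Rz(yaw) Ry(pitch) Rx(roll)).
In Python, from plant import get_obs, capture, close_job gives the robot as it stands. The module is installed in compiled form; this text tells all that it offers.
- The arm moves only by the shell command python3 -m pendant 'ROWS'. ROWS is JSON, a list of rows, each a list of 3 entries, a list of its own where there are three numbers: the shift along the tool's x, y, z in m, then the turn, a rotation vector about the tool's x, y, z in rad, then the finger opening in m, from 0 to 0.0918. In form: [[[tx, ty, tz], [wx, wy, wz], fingers], ...]. A call has 1 to 10 rows; each row is the pose to reach, as a shift and turn from the pose commanded when the call began, along the tool's axes at that moment; what a row does not reach only later rows make up. A row lasts 1/12 s, in which the tool goes at most 41.7 mm and 7.16 degrees, less where a joint would pass 70% of its speed; a pose out of reach is approached as far as the arm can. A call with a gripper value outside its range is refused whole. The fingers move at their own pace and stop on an object; the grip force is fixed at half the most. Time passes only in rows, so rows that repeat a pose let the fingers close. It gives the time, the measured TCP pose, the force and the opening at its end, in the units of the state.
- get_obs(): the state, without advancing time (a new reading comes with each control period).
- capture(name): name is "scene" or "top"; returns a dict with "color" (384x512x3 uint8, red, green, blue), "mtx" (3x3 intrinsics, pixels), "dist" ([k1, k2, p1, p2, k3] as OpenCV has them; the pictures are not rectified), "rvec" (rotation vector, rad) and "tvec" (3), from world to camera coordinates, as OpenCV has them. Camera axes: x right, y down, z forward; pixel columns grow to the right and rows downward; lengths in mm; the calibration is good to about 2 mm. A picture is of the moment at which its call begins. There is no depth.
- close_job(): hands the job in, once; it reports no verdict.
The state is a dict: "time": time; "joint_positions": joint angles; "dq": joint speeds; "tau": joint torques, N m; "tool_pos": TCP position; "tcp_rot": TCP orientation; "contact_force": force on the tool from outside, world axes, zero at the start; "moment": the same for the moment, N m; "grip_width": finger opening in mm.
Only numpy, scipy, OpenCV 4.12 (cv2) and the standard library are available. Lean on these libraries where they do the work, as an engineer would, in place of code of your own. Each camera call takes 0.05 s, during which the arm holds its last target. There are 200 camera calls.

TASK

Check the bench scale: back the hex transit nut off all the way to its stop so that the pan is free, then stand the check weights on the middle of the pan one at a time, lightest first, letting go of each and leaving it there for a second alone on the pan. When all the weights stand on the rubber mat again, knob up, screw the transit nut fully home. Set the weights down on the scale gently and leave everything else on the bench where it is.

Things in the scene. Friction and masses are not known exactly. Their poses are not given: they have to be found in the camera images.
- scale: Grey bench spring scale, fixed to the bench: a box 220 mm (its x) by 280 mm (its y), top at 70 mm, with a lower nose 60 mm long at its -x side that carries a round dial (one turn of the hand is 1 kg). Origin: centre of the box's underside on the bench, z up. The pan stands over its -y part, the transit nut over its +y part, 130 mm from the middle of the pan.
- pan_center (a point): Middle of the upper face of the scale's flat round steel pan, 150 mm across and 3 mm thick, with an engraved circle of 60 mm round its middle; 95 mm above the bench when empty. The pan moves straight down on a spring.
- pan (a joint): How far the pan has sunk (m): 0 empty, about 0.65 mm for each 100 g (1500 N/m), stop at 8 mm. While the transit nut is screwed home the pan is held and gives less than 1 mm.
- lock_nut (a joint): Angle of the transit nut (rad): 0 screwed fully home (pan locked), grows anticlockwise seen from above, 4.2 fully backed off against its stop (two thirds of a turn; the nut rises 4 mm and the pan is free). It stays where it is left (friction 0.06 N m).
- nut_grip (a point): Transit nut: a captive upright steel hex nut, 32 mm across flats, 26 mm tall, on a threaded stud (12 mm thick, sticking out up to 12 mm above it) on a 32 mm round boss on the scale's top. The point lies on its axis at half its height, 103 mm above the bench when screwed home. Its z is the nut's axis (up); its x points square to one flat and turns with the nut; the flats face every 60 degrees from there. The pan's edge is 55 mm from its axis.
- mat: Black rubber mat, fixed, 200 mm (its x) by 240 mm (its y), 3 mm thick, where the check weights are kept. Origin: centre of its underside on the bench.
- w50: Brass check weight of 50 g: an upright round body 24 mm across and 13 mm high with a small knob 14 mm across on top, 22 mm high over all. Origin: centre of its base, z up through the knob. Can be gripped round the body. May be absent.
- w100: Brass check weight of 100 g: an upright round body 30 mm across and 17 mm high with a small knob 17 mm across on top, 28 mm high over all. Origin: centre of its base, z up through the knob. Can be gripped round the body. May be absent.
- w200: Brass check weight of 200 g: an upright round body 38 mm across and 21 mm high with a small knob 21 mm across on top, 34 mm high over all. Origin: centre of its base, z up through the knob. Can be gripped round the body. May be absent.
- w500: Brass check weight of 500 g: an upright round body 50 mm across and 31 mm high with a small knob 26 mm across on top, 47 mm high over all. Origin: centre of its base, z up through the knob. Can be gripped round the body. May be absent.
- tape_roll: Bystander, to be left alone: roll of black tape lying flat, 68 mm across, 19 mm high. Origin: centre of its underside.
- socket: Bystander, to be left alone: steel socket standing upright, 29 mm across, 34 mm high. Origin: centre of its underside.
- screwdriver: Bystander, to be left alone: screwdriver lying along its x, 190 mm long, black handle 26 mm thick. Origin: centre of its underside.
- fuse_carton: Bystander, to be left alone: small cardboard carton 55 by 90 mm, 45 mm high. Origin: centre of its underside.
- pliers: Bystander, to be left alone: pliers with red handles lying along x, 150 mm long. Origin: centre of its underside.

How it is judged (in metres and radians):
On the way, in this order (a step that is already met when the one before it is completed fails the run):
1. the transit nut is backed off to its stop (past 3.9 rad) (value of joint lock_nut above 3.9 rad), for 0.2 s.
2. the 50 g weight stands alone, released and at rest within 12 mm of the middle of the pan (horizontal distance between w50 and pan_center below 0.012 m and z of w50 in the frame of pan_center between -0.003 and 0.003 m and angle between w50's own z axis and vertical below 0.1 rad and linear speed of w50 below 0.02 m/s and contact force between the fingers and w50 below 0.05 N and horizontal distance between w50 and w100 above 0.08 m and horizontal distance between w50 and w200 above 0.08 m and horizontal distance between w50 and w500 above 0.08 m), for 0.5 s.
3. the 100 g weight stands alone, released and at rest within 12 mm of the middle of the pan (horizontal distance between w100 and pan_center below 0.012 m and z of w100 in the frame of pan_center between -0.003 and 0.003 m and angle between w100's own z axis and vertical below 0.1 rad and linear speed of w100 below 0.02 m/s and contact force between the fingers and w100 below 0.05 N and horizontal distance between w100 and w50 above 0.08 m and horizontal distance between w100 and w200 above 0.08 m and horizontal distance between w100 and w500 above 0.08 m), for 0.5 s.
4. the 200 g weight stands alone, released and at rest within 12 mm of the middle of the pan (horizontal distance between w200 and pan_center below 0.012 m and z of w200 in the frame of pan_center between -0.003 and 0.003 m and angle between w200's own z axis and vertical below 0.1 rad and linear speed of w200 below 0.02 m/s and contact force between the fingers and w200 below 0.05 N and horizontal distance between w200 and w50 above 0.08 m and horizontal distance between w200 and w100 above 0.08 m and horizontal distance between w200 and w500 above 0.08 m), for 0.5 s.
5. the 500 g weight stands alone, released and at rest within 12 mm of the middle of the pan (horizontal distance between w500 and pan_center below 0.012 m and z of w500 in the frame of pan_center between -0.003 and 0.003 m and angle between w500's own z axis and vertical below 0.1 rad and linear speed of w500 below 0.02 m/s and contact force between the fingers and w500 below 0.05 N and horizontal distance between w500 and w50 above 0.08 m and horizontal distance between w500 and w100 above 0.08 m and horizontal distance between w500 and w200 above 0.08 m), for 0.5 s.
6. all weights stand on the mat again, while the nut is still backed off (past 3 rad) (x of w50 in the frame of mat between -0.1 and 0.1 m and y of w50 in the frame of mat between -0.12 and 0.12 m and z of each of w50, w100, w200, w500 in the frame of mat below 0.007 m and angle between each of w50, w100, w200, w500's own z axis and vertical below 0.1 rad and linear speed of each of w50, w100, w200, w500 below 0.02 m/s and contact force between the fingers and w50 below 0.05 N and x of w100 in the frame of mat between -0.1 and 0.1 m and y of w100 in the frame of mat between -0.12 and 0.12 m and contact force between the fingers and w100 below 0.05 N and x of w200 in the frame of mat between -0.1 and 0.1 m and y of w200 in the frame of mat between -0.12 and 0.12 m and contact force between the fingers and w200 below 0.05 N and x of w500 in the frame of mat between -0.1 and 0.1 m and y of w500 in the frame of mat between -0.12 and 0.12 m and contact force between the fingers and w500 below 0.05 N and value of joint lock_nut above 3 rad), for 0.2 s.
At the end, for the whole second after the job is handed in: Every check weight present stands upright on the rubber mat (centre of its base over the mat), released and at rest, and the transit nut is screwed home to within 0.25 rad (x of w50 in the frame of mat between -0.1 and 0.1 m and y of w50 in the frame of mat between -0.12 and 0.12 m and z of each of w50, w100, w200, w500 in the frame of mat below 0.007 m and angle between each of w50, w100, w200, w500's own z axis and vertical below 0.1 rad and linear speed of each of w50, w100, w200, w500 below 0.02 m/s and contact force between the fingers and w50 below 0.05 N and x of w100 in the frame of mat between -0.1 and 0.1 m and y of w100 in the frame of mat between -0.12 and 0.12 m and contact force between the fingers and w100 below 0.05 N and x of w200 in the frame of mat between -0.1 and 0.1 m and y of w200 in the frame of mat between -0.12 and 0.12 m and contact force between the fingers and w200 below 0.05 N and x of w500 in the frame of mat between -0.1 and 0.1 m and y of w500 in the frame of mat between -0.12 and 0.12 m and contact force between the fingers and w500 below 0.05 N and value of joint lock_nut below 0.25 rad); the robot touches nothing.
It fails at once if a bystander is moved more than 25 mm (distance of any of tape_roll, socket, screwdriver, fuse_carton, pliers from where it was at the start of the episode above 0.025 m).
It fails at once if a weight is dropped or pressed on the scale with more than 12 N (50 g), 13 N (100 g), 15 N (200 g) or 22 N (500 g) (contact force between w50 and scale above 12 N or contact force between w100 and scale above 13 N or contact force between w200 and scale above 15 N or contact force between w500 and scale above 22 N).
Of w50, w100, w200, w500 only 2 to 3 are there at a start; the rules pass over those that are not, and their reading is None.
At some moment in a run one of w50, w100, w200, w500 may be knocked a few centimetres aside while the robot is not near it.
It also fails if it takes over 210 s, if anything falls off the work surface, if the arm or the gripper's body presses on something with over 40 N, if the wrist force passes 120 N, or if a joint passes its speed limit or range.

## Working session

There is one attempt and no reset: what is moved stays moved. The work goes in short steps, Python scripts to look and compute and a shell command to move; the robot and the scene stay as the last step left them, time stands still between calls to the robot, and variables do not carry over. Pictures are saved under pics/ and viewed, about 12 in all and at most 16, crops included, and the job is handed in when it is done.

```bash
mkdir -p pics
cat > h.py <<'E'
import numpy as np, cv2
from plant import get_obs, capture, close_job
from scipy.spatial.transform import Rotation as R
def snap(cam,name=None):
    c=capture(cam)
    c['mtx']=np.array(c['mtx']);c['dist']=np.array(c['dist'],float);c['rvec']=np.array(c['rvec'],float);c['tvec']=np.array(c['tvec'],float).ravel()
    if name: cv2.imwrite(f'pics/{name}.png',cv2.resize(c['color'][:,:,::-1],(768,576),interpolation=cv2.INTER_CUBIC))
    return c
def p2w(c,uv,z):
    uv=np.array(uv,float).reshape(-1,1,2)
    n=cv2.undistortPoints(uv,c['mtx'],c['dist']).reshape(-1,2)
    Rm=cv2.Rodrigues(c['rvec'])[0]; o=-Rm.T@c['tvec']
    d=np.c_[n,np.ones(len(n))]@Rm
    return o+d*((z-o[2])/d[:,2])[:,None]
def w2p(c,P):
    return cv2.projectPoints(np.array(P,float).reshape(-1,3),c['rvec'],c['tvec'],c['mtx'],c['dist'])[0].reshape(-1,2)
E
python3 - <<'E'
from h import *
for n in('scene','top'):
    c=snap(n,n+'0'); Rm=cv2.Rodrigues(c['rvec'])[0]; print(n,-Rm.T@c['tvec'],Rm[2],c['mtx'][0,0])
print(get_obs())
E
```

```text
scene [1419.01237044  197.40580342  839.68170837] [-0.73327893 -0.16350292 -0.65997636] 415.9207373450606
top [ 350.35806962    6.09267431 1045.97977547] [ 0.22980778 -0.01026851 -0.97318186] 358.4865261130369
{'time': 0.1, 'joint_positions': array([ 1.09901634e+00,  3.42676710e-01,  1.52487443e+00, -1.51453302e-05,
        1.27537574e+00, -1.45996109e-01]), 'dq': array([-0.0002829 , -0.00135057, -0.00373883, -0.00073129, -0.00233661,
        0.00046786]), 'tau': array([ 2.34999818e-03, -4.32007349e+01, -2.44693458e+01,  7.21004116e-02,
        5.25158504e-02, -7.90474382e-05]), 'tool_pos': array([167.96048539, 497.30303964, 404.11843393]), 'tcp_rot': array([-3.14027052e+00, -1.79770498e-04,  2.81581308e+00]), 'contact_force': array([ 0.02226417, -0.8808027 , -0.58685516]), 'moment': array([-0.00508053, -0.00251494,  0.03884255]), 'grip_width': 92.00588901893302}
```

View pics/top0.png

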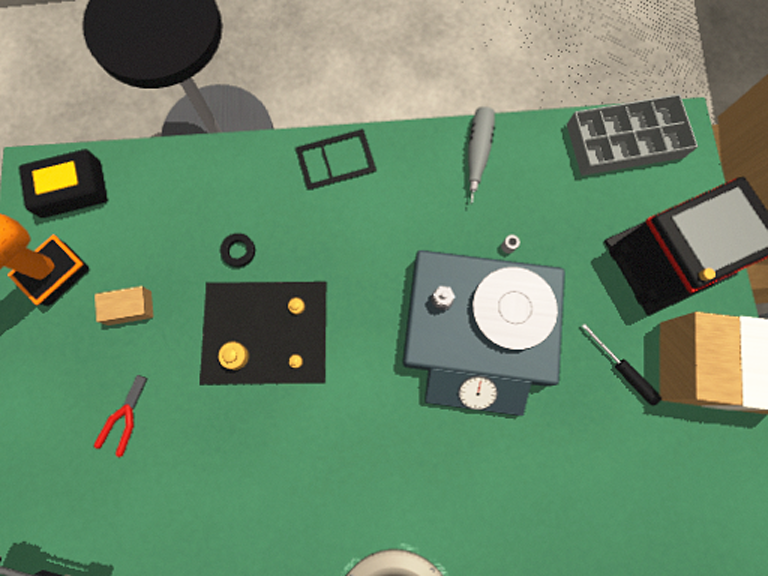

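View pics/scene0.png

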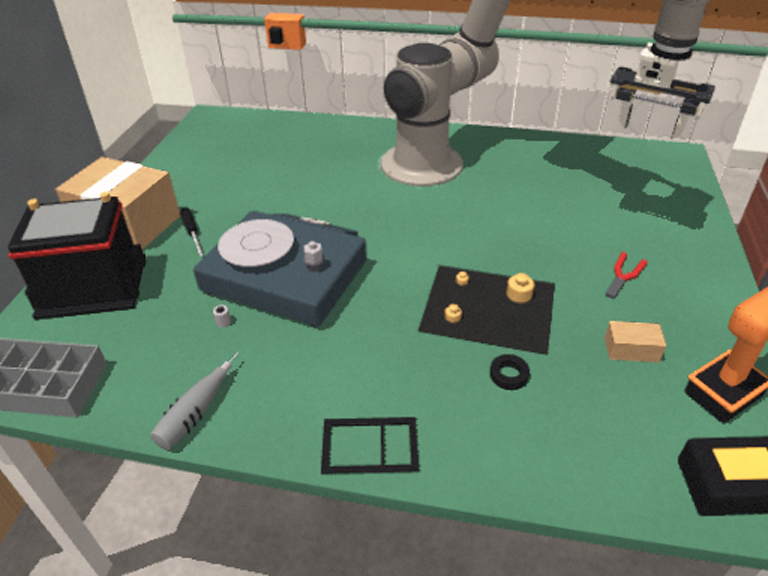

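The top view shows three weights on the mat: a large one at (233,355), and smaller ones at (296,306) and (295,362). The nut is at (443,297) and the pan at (515,308). Next I measure these positions and enlarge the nut.

```bash
cat >> h.py <<'E'
def weights(c,box=None):
    "yellow blobs near the mat/scale: list of (u,v,area)"
    h=cv2.cvtColor(c['color'],cv2.COLOR_RGB2HSV)
    m=cv2.inRange(h,(15,110,90),(35,255,255))
    n,_,st,ce=cv2.connectedComponentsWithStats(m)
    out=[]
    for i in range(1,n):
        if st[i,4]<25: continue
        P=p2w(c,ce[i],12)[0]
        if 250<P[0]<750 and -350<P[1]<380: out.append((ce[i].round(1).tolist(),int(st[i,4]),st[i,2:4].tolist(),P.round(1).tolist()))
    return out
E
python3 - <<'E'
from h import *
for n in('top','scene'):
    c=snap(n)
    for w in weights(c): print(n,w)
    img=c['color']; hsv=cv2.cvtColor(img,cv2.COLOR_RGB2HSV)
    if n=='top':
        # pan
        m=cv2.inRange(hsv,(0,0,190),(179,60,255)); m[:,:300]=0;m[:160]=0; m[260:]=0;m[:,380:]=0
        k,_,st,ce=cv2.connectedComponentsWithStats(m); i=1+st[1:,4].argmax(); print('pan',ce[i],st[i],p2w(c,ce[i],95))
        m=(img.max(2)<50).astype(np.uint8); m[:185]=0;m[260:]=0;m[:,:120]=0;m[:,230:]=0
        cn=max(cv2.findContours(m,0,2)[0],key=cv2.contourArea); q=cv2.boxPoints(cv2.minAreaRect(cn)); print('mat',p2w(c,q,3).round(0).tolist())
        # scale box top: bluish-grey
        cr=img[165:265,265:385]; cv2.imwrite('pics/scale.png',cv2.resize(cr[:,:,::-1],None,fx=6,fy=6,interpolation=cv2.INTER_CUBIC))
        ncr=img[183:213,280:310]; a=cv2.resize(ncr[:,:,::-1],(390,390),interpolation=cv2.INTER_CUBIC)
    else:
        u=w2p(c,[500,-50,116]); 
        u0,v0=int(313/1.5),int(253/1.5)
        b=cv2.resize(img[v0-15:v0+15,u0-15:u0+15,::-1],(390,390),interpolation=cv2.INTER_CUBIC)
cv2.imwrite('pics/nut.png',np.hstack([a,b]))
E
```

```text
top ([197.1, 203.3], 101, [11, 12], [558.1, 147.3, 12.0])
top ([155.0, 236.5], 302, [21, 19], [470.6, 272.1, 12.0])
top ([196.7, 240.2], 71, [10, 9], [450.6, 153.3, 12.0])
pan [343.1354383  205.01204819] [ 315  178   57   55 2407] [[ 505.88853253 -255.33128852   95.        ]]
mat [[621.0, 338.0, 3.0], [602.0, 90.0, 3.0], [405.0, 101.0, 3.0], [424.0, 338.0, 3.0]]
scene ([307.7, 185.1], 68, [9, 9], [452.9, 152.0, 12.0])
scene ([346.3, 191.8], 297, [20, 20], [462.8, 268.3, 12.0])
scene ([301.6, 208.4], 117, [12, 13], [557.7, 145.4, 12.0])
```

View pics/nut.png

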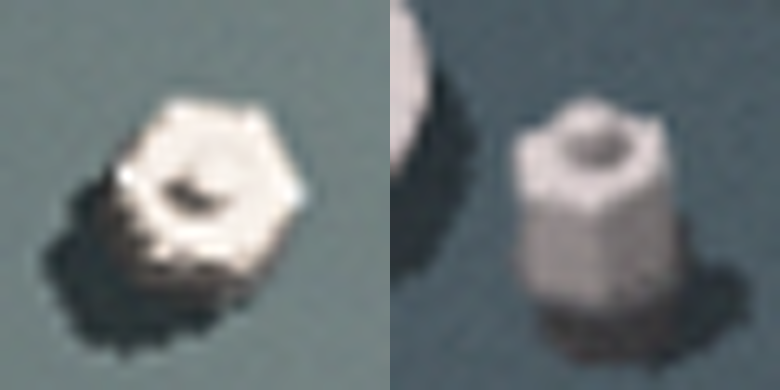

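View pics/scale.png

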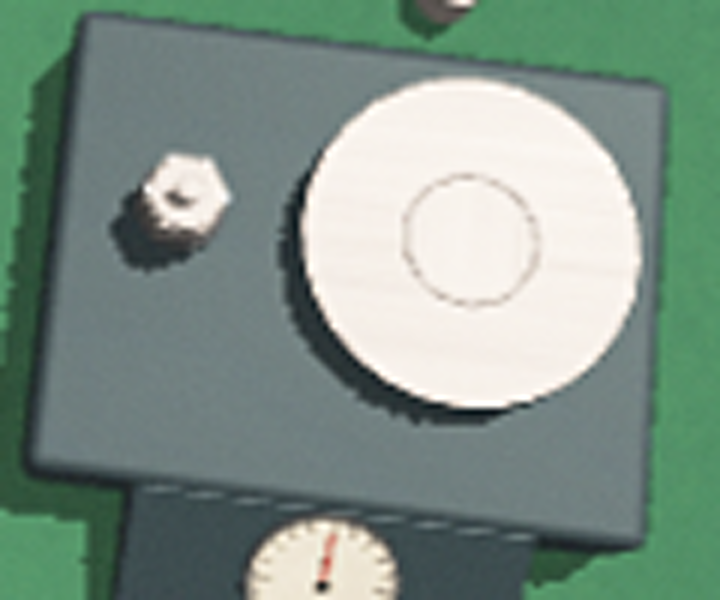

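Run:
```python
from h import *
c=snap('top')
q=np.array([(175,97),(262,107),(302,192),(122,175)])/13.+[280-.5+.5/13,183-.5+.5/13]
P=p2w(c,q,116); print(P.round(1)); print('axis',(P[2]+P[3])/2, 'diag',np.linalg.norm(P[2]-P[3]))
d=P[2]-P[3]; print('corner ang',np.degrees(np.arctan2(d[1],d[0]))%60, [np.degrees(np.arctan2(*(P[i]-(P[2]+P[3])/2)[[1,0]]))%60 for i in (0,1)])
# engraved circle centre, pan ellipse
m=cv2.inRange(c['color'],(175,175,170),(255,255,255)); m[:178]=0;m[240:]=0;m[:,:312]=0;m[:,375:]=0
cn=max(cv2.findContours(m,0,1)[0],key=cv2.contourArea)
w=p2w(c,cn.reshape(-1,2),95)[:,:2]; print('pan circ',cv2.fitEllipse(w.astype(np.float32)))
# scale edge direction: top -y.. corners from crop/6
s=np.array([(85,15),(663,88),(640,545),(30,470)])/6.+[265,165]; S=p2w(c,s,70);print(S.round(1))
for z in (9,14,20,24):
  print(z,p2w(c,[[196.7,240.2],[197.1,203.3],[155.0,236.5]],z)[:,:2].round(1).tolist())
c=snap('scene')
for z in (9,14,20,24):
  print(z,p2w(c,[[307.7,185.1],[301.6,208.4],[346.3,191.8]],z)[:,:2].round(1).tolist())
q=np.array([(518,155),(600,210),(665,135),(590,95)])/13.-[30,0]+[208-15-.5,168-15-.5]
print(p2w(c,q,116).round(1))
```

```text
[[ 553.  -122.8  116. ]
 [ 549.5 -140.3  116. ]
 [ 531.3 -146.4  116. ]
 [ 537.7 -110.4  116. ]]
axis [ 534.46390609 -128.4071609   116.        ] diag 36.63726583990733
corner ang 19.966816419796146 [np.float64(16.712549722007616), np.float64(21.709224262398834)]
pan circ ((507.3511962890625, -255.5226593017578), (147.42291259765625, 147.5934295654297), 46.436859130859375)
[[ 631.1  -97.1   70. ]
 [ 574.4 -361.9   70. ]
 [ 367.8 -318.5   70. ]
 [ 421.3  -51.8   70. ]]
9 [[450.9, 153.6], [558.6, 147.7], [471.0, 272.9]]
14 [[450.5, 152.9], [557.6, 147.0], [470.4, 271.6]]
20 [[449.9, 152.0], [556.4, 146.2], [469.7, 270.1]]
24 [[449.5, 151.5], [555.6, 145.7], [469.2, 269.0]]
9 [[449.5, 151.8], [554.5, 145.3], [459.3, 268.5]]
14 [[455.3, 152.0], [559.7, 145.6], [465.1, 268.1]]
20 [[462.3, 152.4], [565.9, 146.0], [472.1, 267.5]]
24 [[467.0, 152.6], [570.1, 146.2], [476.7, 267.2]]
[[ 538.2 -145.   116. ]
 [ 553.6 -121.8  116. ]
 [ 525.6 -115.2  116. ]
 [ 514.6 -135.5  116. ]]
```

```bash
cat >> h.py <<'E'
def plan(*targets):
    "targets (x,y,z of grasp point mm, yaw deg); prints tool-frame shift (m) and turn for each call in turn"
    o=get_obs(); p=np.array(o['tool_pos']); r=R.from_euler('xyz',o['tcp_rot'])
    for x,y,z,yw in targets:
        t=np.array([x,y,z+159.]); rt=R.from_euler('xyz',[np.pi,0,np.radians(yw)])
        s=r.inv().apply(t-p)/1000; w=(r.inv()*rt).as_rotvec()
        print((x,y,z,yw),'shift',s.round(4).tolist(),'turn',w.round(3).tolist()); p,r=t,rt
def st():
    o=get_obs(); p=o['tool_pos']
    print('t',o['time'],'grasp',(p-[0,0,159]).round(1),'rpy',np.degrees(o['tcp_rot']).round(2),'F',np.round(o['contact_force'],1),'M',np.round(o['moment'],2),'w',round(o['grip_width'],1),'q',np.round(o['joint_positions'],2))
E
python3 -c "
from h import *
plan((300,330,245,92.6),(420,80,245,25),(534.5,-128.4,240,-42))"
```

```text
(300, 330, 245, 92.6) shift [-0.1786, -0.1163, 0.0005] turn [-0.0, 0.0, 1.2]
(420, 80, 245, 25) shift [-0.2552, 0.1085, 0.0] turn [0.0, -0.0, 1.18]
(534.5, -128.4, 240, -42) shift [0.0157, 0.2373, 0.005] turn [-0.0, -0.0, 1.169]
```

```bash
python3 -m pendant '[[[-0.1786,-0.1163,0],[0,0,1.2],0.05],[[-0.1786,-0.1163,0],[0,0,1.2],0.05],[[-0.1786,-0.1163,0],[0,0,1.2],0.05],[[-0.1786,-0.1163,0],[0,0,1.2],0.05],[[-0.1786,-0.1163,0],[0,0,1.2],0.05],[[-0.1786,-0.1163,0],[0,0,1.2],0.05],[[-0.1786,-0.1163,0],[0,0,1.2],0.05],[[-0.1786,-0.1163,0],[0,0,1.2],0.05],[[-0.1786,-0.1163,0],[0,0,1.2],0.05],[[-0.1786,-0.1163,0],[0,0,1.2],0.05]]'
python3 -m pendant '[[[-0.2552,0.1085,0],[0,0,1.18],0.05],[[-0.2552,0.1085,0],[0,0,1.18],0.05],[[-0.2552,0.1085,0],[0,0,1.18],0.05],[[-0.2552,0.1085,0],[0,0,1.18],0.05],[[-0.2552,0.1085,0],[0,0,1.18],0.05],[[-0.2552,0.1085,0],[0,0,1.18],0.05],[[-0.2552,0.1085,0],[0,0,1.18],0.05],[[-0.2552,0.1085,0],[0,0,1.18],0.05],[[-0.2552,0.1085,0],[0,0,1.18],0.05],[[-0.2552,0.1085,0],[0,0,1.18],0.05]]'
python3 -c "
from h import *
st();plan((534.5,-128.4,240,-42))"
```

```text
time: 1.13
tool_pos: [300.2, 329.8, 404.8]
tcp_rot: [3.141, -0.0, 1.609]
contact_force: [-0.3, 0.1, 0.4]
grip_width: 49.7
time: 1.97
tool_pos: [420.1, 79.2, 404.6]
tcp_rot: [-3.141, 0.0, 0.427]
contact_force: [0.4, 0.4, 0.4]
grip_width: 50.2
t 1.9667 grasp [420.1  79.2 245.6] rpy [-1.7999e+02  1.0000e-02  2.4490e+01] F [0.4 0.4 0.4] M [-0.09  0.09 -0.03] w 50.2 q [0.01 0.16 1.77 0.   1.21 1.15]
(534.5, -128.4, 240, -42) shift [0.0181, 0.2363, 0.0056] turn [-0.0, 0.0, 1.16]
```

```bash
python3 -m pendant '[[[0.0181,0.2363,0.0056],[0,0,1.16],0.05],[[0.0181,0.2363,0.0056],[0,0,1.16],0.05],[[0.0181,0.2363,0.0056],[0,0,1.16],0.05],[[0.0181,0.2363,0.0056],[0,0,1.16],0.05],[[0.0181,0.2363,0.0056],[0,0,1.16],0.05],[[0.0181,0.2363,0.0056],[0,0,1.16],0.05],[[0.0181,0.2363,0.0056],[0,0,1.16],0.05],[[0.0181,0.2363,0.0056],[0,0,1.16],0.05],[[0.0181,0.2363,0.0056],[0,0,1.16],0.05],[[0.0181,0.2363,0.0056],[0,0,1.16],0.05]]'
python3 -m pendant '[[[0,0,0.03],[0,0,0],0.05],[[0,0,0.06],[0,0,0],0.05],[[0,0,0.09],[0,0,0],0.05],[[0,0,0.09],[0,0,0],0.05]]'
python3 - <<'E'
from h import *
st();plan((534.5,-128.4,103.5,-42))
c=snap('scene'); t=snap('top')
u,v=w2p(c,[534,-128,116])[0].astype(int); a=c['color'][v-45:v+25,u-40:u+40]
u,v=w2p(t,[534,-128,116])[0].astype(int); b=t['color'][v-35:v+35,u-40:u+40]
cv2.imwrite('pics/app.png',cv2.resize(np.hstack([a,b])[:,:,::-1],None,fx=5,fy=5,interpolation=cv2.INTER_CUBIC))
E
```

```text
time: 2.8
tool_pos: [536.1, -127.0, 398.8]
tcp_rot: [3.141, 0.001, -0.731]
contact_force: [-0.3, 0.3, 0.5]
grip_width: 50.1
time: 3.13
tool_pos: [534.4, -126.0, 303.7]
tcp_rot: [3.138, 0.01, -0.724]
contact_force: [-1.5, 1.5, -0.5]
grip_width: 50.3
t 3.1333 grasp [ 534.4 -126.   144.7] rpy [179.79   0.57 -41.5 ] F [-1.5  1.5 -0.5] M [ 0.05  0.2  -0.04] w 50.3 q [-0.37  0.49  1.6   0.    1.07  1.92]
(534.5, -128.4, 103.5, -42) shift [0.0021, 0.0016, 0.0412] turn [0.004, 0.01, 0.009]
```

View pics/app.png

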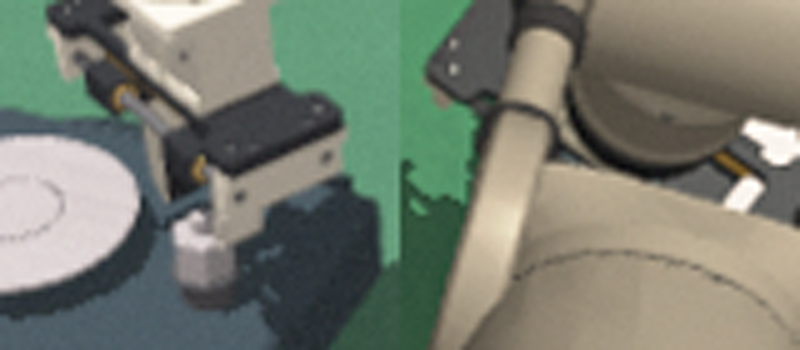

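The scene crop shows the fingers straddling the nut. I let the arm settle, go down and grip.

```bash
python3 -m pendant '[[[0,0,0],[0,0,0],0.05],[[0,0,0],[0,0,0],0.05],[[0,0,0],[0,0,0],0.05]]'
python3 -c "
from h import *
st();plan((534.5,-128.4,103.5,-42))"
```

```text
time: 3.48
tool_pos: [536.4, -126.7, 310.9]
tcp_rot: [-3.14, -0.003, -0.724]
contact_force: [-0.1, 0.0, -1.6]
grip_width: 49.9
t 3.4833 grasp [ 536.4 -126.7  151.9] rpy [-179.93   -0.18  -41.49] F [-0.1  0.  -1.6] M [ 0.01  0.22 -0.04] w 49.9 q [-0.37  0.48  1.59  0.    1.07  1.92]
(534.5, -128.4, 103.5, -42) shift [-0.0005, 0.0026, 0.0484] turn [-0.001, -0.003, 0.009]
```

```bash
python3 -m pendant '[[[-0.0005,0.0026,0.016],[0,0,0.009],0.05],[[-0.0005,0.0026,0.032],[0,0,0.009],0.05],[[-0.0005,0.0026,0.048],[0,0,0.009],0.05],[[-0.0005,0.0026,0.048],[0,0,0.009],0.05],[[-0.0005,0.0026,0.048],[0,0,0.009],0.05],[[-0.0005,0.0026,0.048],[0,0,0.009],0.05]]'
python3 -c "
from h import *
st()"
python3 -m pendant '[[[0,0,0],[0,0,0],0.04],[[0,0,0],[0,0,0],0.036],[[0,0,0],[0,0,0],0.033],[[0,0,0],[0,0,0],0.028],[[0,0,0],[0,0,0],0.028],[[0,0,0],[0,0,0],0.028]]'
python3 -c "
from h import *
st()"
```

```text
time: 3.98
tool_pos: [534.4, -128.3, 262.4]
tcp_rot: [-3.141, -0.002, -0.733]
contact_force: [0.3, -0.4, 0.3]
grip_width: 50.3
t 3.9833 grasp [ 534.4 -128.3  103.4] rpy [-1.7995e+02 -1.1000e-01 -4.2010e+01] F [ 0.3 -0.4  0.3] M [-0.02  0.22 -0.04] w 50.3 q [-0.38  0.54  1.64  0.    0.96  1.93]
time: 4.48
tool_pos: [534.0, -128.4, 261.7]
tcp_rot: [3.142, -0.001, -0.733]
contact_force: [-2.0, -2.5, 4.6]
grip_width: 32.0
t 4.4833 grasp [ 534.  -128.4  102.7] rpy [ 1.8e+02 -5.0e-02 -4.2e+01] F [-2.  -2.5  4.6] M [-0.25  0.5   0.02] w 32.0 q [-0.38  0.54  1.64 -0.    0.96  1.93]
```

```bash
python3 -m pendant '[[[0,0,-0.0001],[0,0,-0.11],0.028],[[0,0,-0.0002],[0,0,-0.22],0.028],[[0,0,-0.0003],[0,0,-0.33],0.028],[[0,0,-0.0004],[0,0,-0.44],0.028],[[0,0,-0.0005],[0,0,-0.55],0.028],[[0,0,-0.0006],[0,0,-0.66],0.028],[[0,0,-0.0007],[0,0,-0.77],0.028],[[0,0,-0.0008],[0,0,-0.88],0.028],[[0,0,-0.0009],[0,0,-0.99],0.028],[[0,0,-0.001],[0,0,-1.1],0.028]]'
python3 -c "
from h import *
st()"
```

```text
time: 5.32
tool_pos: [533.9, -128.9, 262.7]
tcp_rot: [3.14, 0.0, 0.372]
contact_force: [-2.8, -5.2, 4.6]
grip_width: 31.8
t 5.3167 grasp [ 533.9 -128.9  103.7] rpy [179.92   0.    21.31] F [-2.8 -5.2  4.6] M [-0.84  0.61 -0.08] w 31.8 q [-0.38  0.54  1.64 -0.    0.96  0.82]
```

Forces are small and the width holds at the flats. I continue turning.

```bash
python3 -m pendant '[[[0,0,-0.0001],[0,0,-0.11],0.028],[[0,0,-0.0002],[0,0,-0.22],0.028],[[0,0,-0.0003],[0,0,-0.33],0.028],[[0,0,-0.0004],[0,0,-0.44],0.028],[[0,0,-0.0005],[0,0,-0.55],0.028],[[0,0,-0.0006],[0,0,-0.66],0.028],[[0,0,-0.0007],[0,0,-0.77],0.028],[[0,0,-0.0008],[0,0,-0.88],0.028],[[0,0,-0.0009],[0,0,-0.99],0.028],[[0,0,-0.001],[0,0,-1.1],0.028]]'
python3 -m pendant '[[[0,0,-0.0001],[0,0,-0.11],0.028],[[0,0,-0.0002],[0,0,-0.22],0.028],[[0,0,-0.0003],[0,0,-0.33],0.028],[[0,0,-0.0004],[0,0,-0.44],0.028],[[0,0,-0.0005],[0,0,-0.55],0.028],[[0,0,-0.0006],[0,0,-0.66],0.028],[[0,0,-0.0007],[0,0,-0.77],0.028],[[0,0,-0.0008],[0,0,-0.88],0.028],[[0,0,-0.0009],[0,0,-0.99],0.028],[[0,0,-0.001],[0,0,-1.1],0.028]]'
python3 -m pendant '[[[0,0,-0.0001],[0,0,-0.11],0.028],[[0,0,-0.0002],[0,0,-0.22],0.028],[[0,0,-0.0003],[0,0,-0.33],0.028],[[0,0,-0.0004],[0,0,-0.44],0.028],[[0,0,-0.0005],[0,0,-0.55],0.028],[[0,0,-0.0006],[0,0,-0.66],0.028],[[0,0,-0.0007],[0,0,-0.77],0.028],[[0,0,-0.0007],[0,0,-0.82],0.028],[[0,0,-0.0007],[0,0,-0.85],0.028]]'
python3 -c "
from h import *
st()"
```

```text
time: 6.15
tool_pos: [534.2, -129.0, 263.8]
tcp_rot: [3.14, 0.002, 1.472]
contact_force: [-2.1, -4.4, 5.0]
grip_width: 32.0
time: 6.98
tool_pos: [534.5, -128.9, 264.8]
tcp_rot: [-3.141, 0.003, 2.572]
contact_force: [1.5, -3.3, 4.7]
grip_width: 31.9
time: 7.73
tool_pos: [534.6, -128.6, 265.6]
tcp_rot: [-3.14, 0.003, -2.864]
contact_force: [0.9, -2.2, 5.1]
grip_width: 32.1
t 7.7333 grasp [ 534.6 -128.6  106.6] rpy [-1.7989e+02  1.5000e-01 -1.6408e+02] F [ 0.9 -2.2  5.1] M [-0.36 -0.12 -0.06] w 32.1 q [-0.38  0.53  1.64 -0.    0.97 -2.22]
```

```bash
python3 -m pendant '[[[0,0,0],[0,0,-0.06],0.028],[[0,0,0],[0,0,-0.1],0.028],[[0,0,0],[0,0,-0.1],0.028],[[0,0,0],[0,0,-0.1],0.028]]'
python3 -c "
from h import *
st()"
python3 -m pendant '[[[0,0,0],[0,0,0.04],0.028],[[0,0,0],[0,0,0.04],0.034],[[0,0,0],[0,0,0.04],0.05],[[0,0,0],[0,0,0.04],0.05],[[0,0,0],[0,0,0.04],0.05],[[0,0,-0.03],[0,0,0.04],0.05],[[0,0,-0.06],[0,0,0.04],0.05],[[0,0,-0.1],[0,0,0.04],0.05],[[0,0,-0.14],[0,0,0.04],0.05],[[0,0,-0.14],[0,0,0.04],0.05]]'
python3 - <<'E'
from h import *
st()
# go towards 50 g weight
for n in('top','scene'):
    c=snap(n)
    for w in weights(c): print(n,w)
plan((470,20,246,-225),(450.5,152.5,200,-285))
E
```

```text
time: 8.07
tool_pos: [534.3, -128.7, 265.6]
tcp_rot: [-3.14, 0.002, -2.769]
contact_force: [-0.8, -2.9, 5.6]
grip_width: 31.7
t 8.0667 grasp [ 534.3 -128.7  106.6] rpy [-1.7991e+02  1.1000e-01 -1.5862e+02] F [-0.8 -2.9  5.6] M [-0.43  0.17 -0.85] w 31.7 q [-0.38  0.53  1.64  0.    0.97 -2.32]
time: 8.9
tool_pos: [534.9, -128.4, 412.8]
tcp_rot: [-3.133, 0.011, -2.806]
contact_force: [0.9, 0.1, 0.7]
grip_width: 49.8
t 8.9 grasp [ 534.9 -128.4  253.8] rpy [-179.49    0.61 -160.75] F [0.9 0.1 0.7] M [-0.01  0.02  0.07] w 49.8 q [-0.37  0.38  1.45  0.    1.3  -2.28]
top ([197.1, 203.3], 102, [11, 12], [557.9, 147.3, 12.0])
top ([155.0, 236.5], 304, [21, 20], [470.5, 272.0, 12.0])
top ([196.7, 240.2], 70, [10, 9], [450.6, 153.1, 12.0])
scene ([307.8, 185.1], 69, [9, 9], [452.9, 152.2, 12.0])
scene ([346.3, 191.8], 298, [20, 20], [462.7, 268.3, 12.0])
scene ([301.6, 208.5], 118, [12, 13], [557.9, 145.5, 12.0])
(470, 20, 246, -225) shift [0.0116, 0.1609, 0.001] turn [-0.0, 0.004, 1.121]
(450.5, 152.5, 200, -285) shift [0.1075, 0.0799, 0.046] turn [-0.0, -0.0, 1.047]
```

```bash
python3 -m pendant '[[[0.0116,0.1609,0],[0,0,1.12],0.06],[[0.0116,0.1609,0],[0,0,1.12],0.06],[[0.0116,0.1609,0],[0,0,1.12],0.06],[[0.0116,0.1609,0],[0,0,1.12],0.06],[[0.0116,0.1609,0],[0,0,1.12],0.06],[[0.0116,0.1609,0],[0,0,1.12],0.06],[[0.0116,0.1609,0],[0,0,1.12],0.06],[[0.0116,0.1609,0],[0,0,1.12],0.06],[[0.0116,0.1609,0],[0,0,1.12],0.06],[[0.0116,0.1609,0],[0,0,1.12],0.06]]'
python3 -m pendant '[[[0.1075,0.08,0.1],[0,0,1.047],0.06],[[0.1075,0.08,0.1],[0,0,1.047],0.06],[[0.1075,0.08,0.1],[0,0,1.047],0.06],[[0.1075,0.08,0.1],[0,0,1.047],0.06],[[0.1075,0.08,0.1],[0,0,1.047],0.06],[[0.1075,0.08,0.1],[0,0,1.047],0.06],[[0.1075,0.08,0.1],[0,0,1.047],0.06],[[0.1075,0.08,0.1],[0,0,1.047],0.06],[[0.1075,0.08,0.1],[0,0,1.047],0.06],[[0.1075,0.08,0.1],[0,0,1.047],0.06]]'
python3 -m pendant '[[[0,0,0],[0,0,0],0.06],[[0,0,0],[0,0,0],0.06]]'
python3 - <<'E'
from h import *
st()
for n in('top','scene'):
    c=snap(n)
    for w in weights(c): print(n,w)
plan((451.5,152.5,24,75))
E
```

```text
time: 9.83
tool_pos: [469.7, 20.1, 403.1]
tcp_rot: [-3.14, -0.003, 2.353]
contact_force: [-0.8, 0.0, -0.1]
grip_width: 59.8
time: 10.67
tool_pos: [450.1, 152.5, 303.7]
tcp_rot: [-3.139, 0.001, 1.31]
contact_force: [-0.5, 0.5, 0.6]
grip_width: 60.0
time: 10.83
tool_pos: [450.3, 152.4, 304.3]
tcp_rot: [-3.141, 0.0, 1.314]
contact_force: [0.3, -0.6, 0.4]
grip_width: 59.7
t 10.8333 grasp [450.3 152.4 145.3] rpy [-1.7994e+02  2.0000e-02  7.5270e+01] F [ 0.3 -0.6  0.4] M [-0.16  0.07 -0.06] w 59.7 q [0.16 0.37 1.8  0.   0.98 0.42]
scene ([307.6, 185.1], 65, [9, 9], [453.0, 151.8, 12.0])
scene ([346.3, 191.7], 300, [20, 20], [462.4, 268.3, 12.0])
scene ([301.7, 208.4], 118, [12, 13], [557.5, 145.7, 12.0])
(451.5, 152.5, 24, 75) shift [0.0003, 0.0011, 0.1216] turn [-0.0, 0.0, 0.003]
```

```bash
python3 -m pendant '[[[0,0.001,0.035],[0,0,0],0.05],[[0,0.001,0.07],[0,0,0],0.05],[[0,0.001,0.1],[0,0,0],0.05],[[0,0.001,0.115],[0,0,0],0.05],[[0,0.001,0.121],[0,0,0],0.05],[[0,0.001,0.121],[0,0,0],0.05],[[0,0.001,0.121],[0,0,0],0.05],[[0,0.001,0.121],[0,0,0],0.05]]'
python3 -m pendant '[[[0,0,0],[0,0,0],0.04],[[0,0,0],[0,0,0],0.03],[[0,0,0],[0,0,0],0.024],[[0,0,0],[0,0,0],0.018],[[0,0,0],[0,0,0],0.018],[[0,0,0],[0,0,0],0.018],[[0,0,0],[0,0,0],0.018]]'
python3 - <<'E'
from h import *
st()
plan((452,152.5,150,75),(507.4,-255.5,150,75))
c=snap('scene'); u,v=w2p(c,[451,152,20])[0].astype(int)
cv2.imwrite('pics/g50.png',cv2.resize(c['color'][v-50:v+50,u-65:u+65,::-1],None,fx=5,fy=5,interpolation=cv2.INTER_CUBIC))
E
```

```text
time: 11.6
tool_pos: [452.0, 152.3, 184.9]
tcp_rot: [3.139, -0.001, 1.31]
contact_force: [-0.5, 0.6, -0.2]
grip_width: 50.2
time: 12.18
tool_pos: [451.5, 152.3, 184.1]
tcp_rot: [3.141, -0.0, 1.31]
contact_force: [-0.4, 0.5, 4.4]
grip_width: 22.8
t 12.1833 grasp [451.5 152.3  25.1] rpy [ 1.7998e+02 -1.0000e-02  7.5050e+01] F [-0.4  0.5  4.4] M [-0.15  0.21  0.02] w 22.8 q [0.16 0.56 1.91 0.   0.67 0.43]
(452, 152.5, 150, 75) shift [0.0004, 0.0004, -0.1249] turn [0.0, -0.0, 0.001]
(507.4, -255.5, 150, 75) shift [-0.3798, 0.1591, 0.0] turn [0.0, 0.0, 0.0]
```

View pics/g50.png

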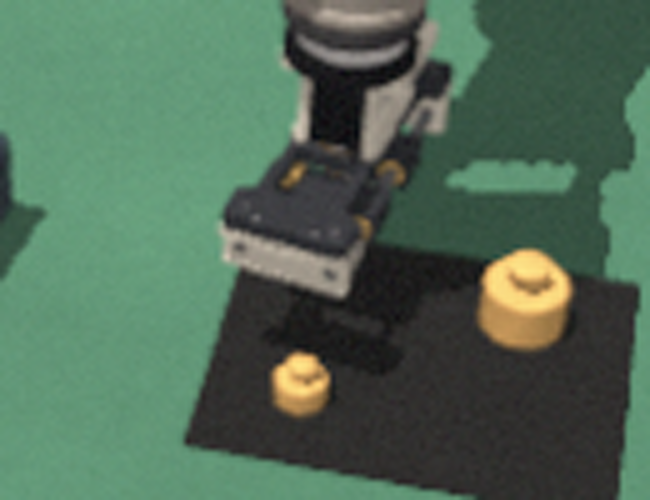

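```bash
python3 -m pendant '[[[0,0,-0.005],[0,0,0],0.018],[[0,0,-0.02],[0,0,0],0.018],[[0,0,-0.05],[0,0,0],0.018],[[0,0,-0.08],[0,0,0],0.018],[[0,0,-0.11],[0,0,0],0.018],[[0,0,-0.14],[0,0,0],0.018],[[0,0,-0.165],[0,0,0],0.018],[[0,0,-0.165],[0,0,0],0.018]]'
python3 - <<'E'
from h import *
st()
c=snap('scene'); o=get_obs()
for w in weights(c): print(w)
u,v=w2p(c,o['tool_pos']-[0,0,165])[0].astype(int)
cv2.imwrite('pics/l50.png',cv2.resize(c['color'][v-30:v+30,u-40:u+40,::-1],None,fx=7,fy=7,interpolation=cv2.INTER_CUBIC))
plan((507.4,-255.5,190,75))
E
```

```text
time: 12.9
tool_pos: [452.4, 152.5, 353.8]
tcp_rot: [3.133, -0.004, 1.31]
contact_force: [0.6, 0.3, -0.6]
grip_width: 22.8
t 12.9 grasp [452.4 152.5 194.8] rpy [179.52  -0.23  75.06] F [ 0.6  0.3 -0.6] M [-0.08  0.01  0.01] w 22.8 q [0.16 0.3  1.73 0.   1.1  0.43]
([346.4, 191.7], 300, [19, 20], [462.5, 268.4, 12.0])
([301.7, 208.4], 118, [12, 13], [557.6, 145.7, 12.0])
(507.4, -255.5, 190, 75) shift [-0.3797, 0.1589, 0.0022] turn [0.005, -0.002, 0.001]
```

View pics/l50.png

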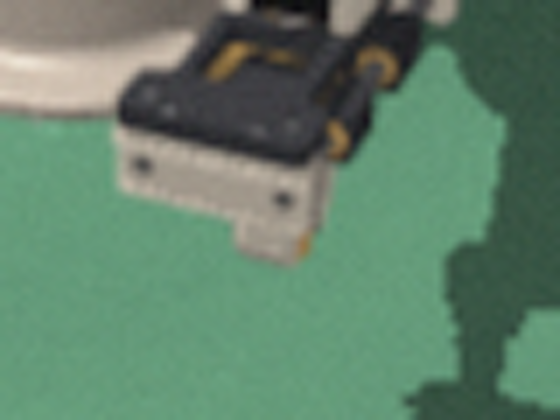

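```bash
python3 -m pendant '[[[-0.038,0.016,0],[0,0,0],0.018],[[-0.076,0.032,0],[0,0,0],0.018],[[-0.114,0.048,0],[0,0,0],0.018],[[-0.152,0.064,0],[0,0,0],0.018],[[-0.19,0.08,0],[0,0,0],0.018],[[-0.228,0.096,0],[0,0,0],0.018],[[-0.266,0.112,0],[0,0,0],0.018],[[-0.304,0.128,0],[0,0,0],0.018],[[-0.342,0.144,0],[0,0,0],0.018],[[-0.3797,0.159,0],[0,0,0],0.018]]'
python3 -m pendant '[[[0,0,0.03],[0,0,0],0.018],[[0,0,0.05],[0,0,0],0.018],[[0,0,0.05],[0,0,0],0.018],[[0,0,0.05],[0,0,0],0.018]]'
python3 - <<'E'
from h import *
st()
plan((507.4,-255.5,121,75))
c=snap('scene'); u,v=w2p(c,[507,-255,110])[0].astype(int)
cv2.imwrite('pics/p50.png',cv2.resize(c['color'][v-40:v+35,u-50:u+50,::-1],None,fx=6,fy=6,interpolation=cv2.INTER_CUBIC))
E
```

```text
time: 13.78
tool_pos: [506.7, -257.7, 347.0]
tcp_rot: [-3.139, -0.001, 1.309]
contact_force: [0.7, 0.5, -0.1]
grip_width: 22.5
time: 14.12
tool_pos: [506.6, -255.4, 296.9]
tcp_rot: [-3.137, -0.002, 1.31]
contact_force: [0.8, 0.4, 1.5]
grip_width: 22.5
t 14.1167 grasp [ 506.6 -255.4  137.9] rpy [-1.7973e+02 -1.0000e-01  7.5030e+01] F [0.8 0.4 1.5] M [-0.12  0.04 -0.06] w 22.5 q [-0.6   0.52  1.55  0.    1.07 -0.34]
(507.4, -255.5, 121, 75) shift [0.0001, 0.0009, 0.0169] turn [-0.005, -0.002, 0.001]
```

View pics/p50.png

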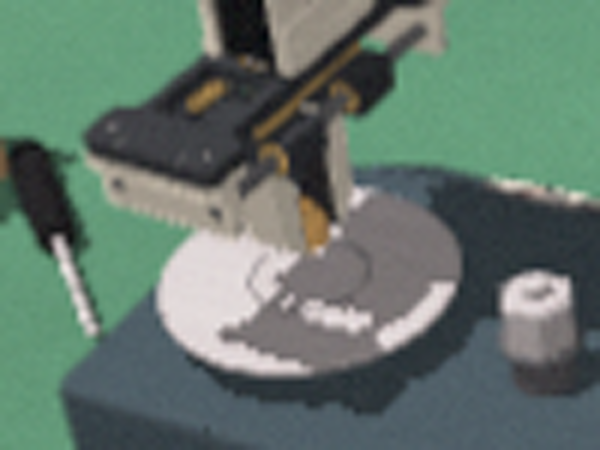

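The weight is held over the middle of the pan. I lower it slowly.

```bash
python3 -m pendant '[[[0,0.001,0.005],[0,0,0],0.018],[[0,0.001,0.01],[0,0,0],0.018],[[0,0.001,0.014],[0,0,0],0.018],[[0,0.001,0.017],[0,0,0],0.018],[[0,0.001,0.018],[0,0,0],0.018],[[0,0.001,0.018],[0,0,0],0.018],[[0,0.001,0.018],[0,0,0],0.018]]'
python3 -c "
from h import *
st()"
python3 -m pendant '[[[0,0,0.0005],[0,0,0],0.018],[[0,0,0.001],[0,0,0],0.018],[[0,0,0.0015],[0,0,0],0.018],[[0,0,0.0015],[0,0,0],0.018]]'
python3 -c "
from h import *
st()"
```

```text
time: 14.75
tool_pos: [508.1, -255.8, 280.9]
tcp_rot: [3.141, -0.0, 1.31]
contact_force: [-0.5, -0.0, -0.4]
grip_width: 22.6
t 14.75 grasp [ 508.1 -255.8  121.9] rpy [179.99  -0.    75.05] F [-0.5 -0.  -0.4] M [-0.09  0.02 -0.05] w 22.6 q [-0.6   0.54  1.57  0.    1.03 -0.34]
time: 15.08
tool_pos: [508.1, -255.9, 279.3]
tcp_rot: [-3.142, -0.0, 1.31]
contact_force: [0.4, -0.5, -1.3]
grip_width: 23.0
t 15.0833 grasp [ 508.1 -255.9  120.3] rpy [-1.800e+02 -1.000e-02  7.505e+01] F [ 0.4 -0.5 -1.3] M [-0.08  0.09 -0.01] w 23.0 q [-0.6   0.55  1.57  0.    1.03 -0.34]
```

```bash
python3 -m pendant '[[[0,0,0.0005],[0,0,0],0.018],[[0,0,0.001],[0,0,0],0.018],[[0,0,0.0015],[0,0,0],0.018],[[0,0,0.0015],[0,0,0],0.018]]'
python3 -c "
from h import *
st()"
python3 -m pendant '[[[0,0,0.0005],[0,0,0],0.018],[[0,0,0.001],[0,0,0],0.018],[[0,0,0.0015],[0,0,0],0.018],[[0,0,0.0015],[0,0,0],0.018],[[0,0,0.0015],[0,0,0],0.018]]'
python3 -c "
from h import *
st()"
```

```text
time: 15.42
tool_pos: [508.1, -255.9, 277.7]
tcp_rot: [-3.141, -0.0, 1.31]
contact_force: [0.9, -0.2, -1.3]
grip_width: 22.5
t 15.4167 grasp [ 508.1 -255.9  118.7] rpy [-1.7999e+02 -1.0000e-02  7.5050e+01] F [ 0.9 -0.2 -1.3] M [-0.04  0.12  0.  ] w 22.5 q [-0.6   0.55  1.57  0.    1.02 -0.34]
time: 15.83
tool_pos: [508.1, -255.9, 276.3]
tcp_rot: [-3.142, -0.0, 1.31]
contact_force: [1.3, 0.6, 0.5]
grip_width: 22.5
t 15.8333 grasp [ 508.1 -255.9  117.3] rpy [-1.800e+02 -1.000e-02  7.504e+01] F [1.3 0.6 0.5] M [-0.09  0.03  0.05] w 22.5 q [-0.6   0.55  1.57  0.    1.02 -0.34]
```

```bash
python3 -m pendant '[[[0,0,0.0005],[0,0,0],0.018],[[0,0,0.0005],[0,0,0],0.018],[[0,0,0.0005],[0,0,0],0.018]]'
python3 -c "
from h import *
st()"
python3 -m pendant '[[[0,0,0],[0,0,0],0.022],[[0,0,0],[0,0,0],0.024],[[0,0,0],[0,0,0],0.027],[[0,0,0],[0,0,0],0.035],[[0,0,0],[0,0,0],0.045],[[0,0,0],[0,0,0],0.05],[[0,0,0],[0,0,0],0.05]]'
python3 -m pendant '[[[0,0,-0.01],[0,0,0],0.05],[[0,0,-0.03],[0,0,0],0.05],[[0,0,-0.06],[0,0,0],0.05],[[0,0,-0.08],[0,0,0],0.05],[[0.1,0,-0.09],[0,0,0],0.05],[[0.1,0,-0.09],[0,0,0],0.05],[[0.1,0,-0.09],[0,0,0],0.05],[[0.1,0,-0.09],[0,0,0],0.05],[[0.1,0,-0.09],[0,0,0],0.05],[[0.1,0,-0.09],[0,0,0],0.05]]'
python3 - <<'E'
from h import *
st()
for n in('top','scene'):
    c=snap(n)
    for w in weights(c): print(n,w[0],w[1],w[2],p2w(c,w[0],106)[0].round(1))
    u,v=w2p(c,[507,-255,100])[0].astype(int)
    if n=='scene': cv2.imwrite('pics/p50b.png',cv2.resize(c['color'][v-40:v+35,u-50:u+50,::-1],None,fx=6,fy=6,interpolation=cv2.INTER_CUBIC))
E
```

```text
time: 16.08
tool_pos: [508.1, -255.9, 275.9]
tcp_rot: [3.141, -0.0, 1.31]
contact_force: [-0.5, -0.4, 1.0]
grip_width: 23.0
t 16.0833 grasp [ 508.1 -255.9  116.9] rpy [179.99  -0.    75.05] F [-0.5 -0.4  1. ] M [-0.08  0.11 -0.04] w 23.0 q [-0.6   0.55  1.57  0.    1.02 -0.34]
time: 16.67
tool_pos: [508.1, -255.9, 275.8]
tcp_rot: [-3.142, -0.0, 1.31]
contact_force: [-1.0, -0.9, 0.5]
grip_width: 47.7
time: 17.5
tool_pos: [533.8, -159.9, 366.1]
tcp_rot: [3.141, 0.0, 1.31]
contact_force: [0.5, -1.1, -0.4]
grip_width: 50.1
t 17.5 grasp [ 533.8 -159.9  207.1] rpy [1.7998e+02 3.0000e-02 7.5050e+01] F [ 0.5 -1.1 -0.4] M [-0.11  0.1  -0.03] w 50.1 q [-0.43  0.43  1.49 -0.    1.21 -0.17]
top [197.1, 203.3] 102 [11, 12] [539.1 134.5 106. ]
top [344.4, 202.4] 38 [9, 6] [ 510.8 -256.6  106. ]
top [155.1, 236.6] 305 [21, 20] [459.4 247.7 106. ]
scene [169.5, 158.5] 50 [8, 8] [ 515.8 -253.8  106. ]
scene [346.3, 191.8] 298 [20, 20] [571.4 260.2 106. ]
scene [301.6, 208.4] 120 [12, 13] [655.4 151.4 106. ]
```

View pics/p50b.png

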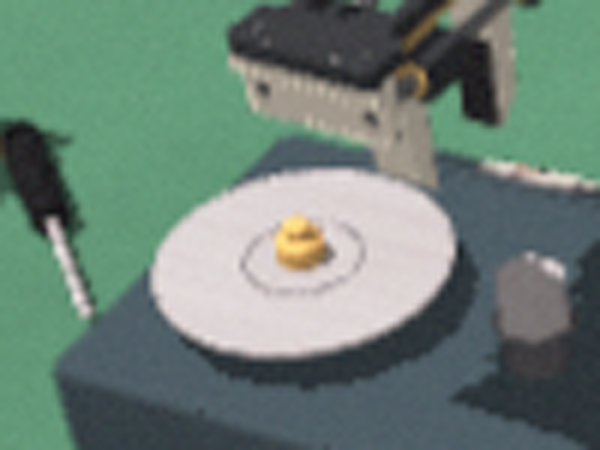

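```bash
python3 -m pendant '[[[-0.05,0,0],[0,0,0],0.05],[[-0.1,0,0],[0,0,0],0.05],[[-0.1,0,0.03],[0,0,0],0.05],[[-0.1,0,0.06],[0,0,0],0.05],[[-0.1,0,0.08],[0,0,0],0.05],[[-0.1,0,0.087],[0,0,0],0.05],[[-0.1,0,0.088],[0,0,0],0.05],[[-0.1,0,0.088],[0,0,0],0.05]]'
python3 -c "
from h import *
st()"
python3 -m pendant '[[[0,0,0],[0,0,0],0.04],[[0,0,0],[0,0,0],0.03],[[0,0,0],[0,0,0],0.024],[[0,0,0],[0,0,0],0.018],[[0,0,0],[0,0,0],0.018],[[0,0,0],[0,0,0],0.018],[[0,0,-0.01],[0,0,0],0.018],[[0,0,-0.03],[0,0,0],0.018],[[0,0,-0.06],[0,0,0],0.018],[[0,0,-0.08],[0,0,0],0.018]]'
python3 -c "
from h import *
st()
plan((451.5,152.5,195,75))"
```

```text
time: 18.27
tool_pos: [508.2, -256.5, 278.2]
tcp_rot: [3.141, 0.0, 1.309]
contact_force: [0.6, 0.1, 0.4]
grip_width: 49.8
t 18.2667 grasp [ 508.2 -256.5  119.2] rpy [179.98   0.    75.01] F [0.6 0.1 0.4] M [-0.09  0.05  0.01] w 49.8 q [-0.6   0.55  1.57  0.    1.02 -0.34]
time: 19.1
tool_pos: [508.2, -255.9, 360.5]
tcp_rot: [3.14, 0.0, 1.31]
contact_force: [1.4, -1.1, 0.0]
grip_width: 22.8
t 19.1 grasp [ 508.2 -255.9  201.5] rpy [1.7991e+02 3.0000e-02 7.5050e+01] F [ 1.4 -1.1  0. ] M [-0.07  0.05 -0.02] w 22.8 q [-0.6   0.46  1.47  0.    1.21 -0.34]
(451.5, 152.5, 195, 75) shift [0.38, -0.1602, 0.0061] turn [0.002, 0.0, 0.001]
```

```bash
python3 -m pendant '[[[0.038,-0.016,0],[0,0,0],0.018],[[0.076,-0.032,0],[0,0,0],0.018],[[0.114,-0.048,0],[0,0,0],0.018],[[0.152,-0.064,0],[0,0,0],0.018],[[0.19,-0.08,0],[0,0,0],0.018],[[0.228,-0.096,0],[0,0,0],0.018],[[0.266,-0.112,0],[0,0,0],0.018],[[0.304,-0.128,0],[0,0,0],0.018],[[0.342,-0.144,0.02],[0,0,0],0.018],[[0.38,-0.16,0.04],[0,0,0],0.018]]'
python3 -m pendant '[[[0,0,0.03],[0,0,0],0.018],[[0,0,0.06],[0,0,0],0.018],[[0,0,0.09],[0,0,0],0.018],[[0,0,0.11],[0,0,0],0.018],[[0,0,0.11],[0,0,0],0.018],[[0,0,0.11],[0,0,0],0.018],[[0,0,0.11],[0,0,0],0.018]]'
python3 -c "
from h import *
st()
plan((451.5,152.5,26,75))"
```

```text
time: 19.93
tool_pos: [452.2, 147.1, 322.8]
tcp_rot: [3.138, -0.002, 1.31]
contact_force: [1.0, -0.9, -0.7]
grip_width: 22.5
time: 20.52
tool_pos: [453.3, 145.2, 212.9]
tcp_rot: [3.14, -0.001, 1.31]
contact_force: [-0.3, 0.5, 0.5]
grip_width: 22.4
t 20.5167 grasp [453.3 145.2  53.9] rpy [ 1.7988e+02 -5.0000e-02  7.5040e+01] F [-0.3  0.5  0.5] M [-0.1   0.08 -0.  ] w 22.4 q [0.15 0.51 1.89 0.   0.74 0.41]
(451.5, 152.5, 26, 75) shift [0.0066, -0.0037, 0.0279] turn [0.002, -0.001, 0.001]
```

```bash
python3 -m pendant '[[[0.0066,-0.0037,0.01],[0,0,0],0.018],[[0.0066,-0.0037,0.018],[0,0,0],0.018],[[0.0066,-0.0037,0.024],[0,0,0],0.018],[[0.0066,-0.0037,0.0275],[0,0,0],0.018],[[0.0066,-0.0037,0.0285],[0,0,0],0.018],[[0.0066,-0.0037,0.0285],[0,0,0],0.018],[[0.0066,-0.0037,0.0285],[0,0,0],0.018]]'
python3 -c "
from h import *
st()"
python3 -m pendant '[[[0,0,0],[0,0,0],0.022],[[0,0,0],[0,0,0],0.025],[[0,0,0],[0,0,0],0.032],[[0,0,0],[0,0,0],0.045],[[0,0,0],[0,0,0],0.05],[[0,0,-0.02],[0,0,0],0.06],[[0,0,-0.05],[0,0,0],0.06],[[0,0,-0.09],[0,0,0],0.06],[[0,0,-0.1],[0,0,0],0.06],[[0,0,-0.1],[0,0,0],0.06]]'
python3 - <<'E'
from h import *
st()
for n in('top','scene'):
    c=snap(n)
    for w in weights(c): print(n,w)
plan((558,146.3,126,75))
E
```

```text
time: 21.1
tool_pos: [450.6, 152.8, 184.7]
tcp_rot: [3.141, -0.001, 1.31]
contact_force: [-5.7, 1.1, 23.8]
grip_width: 22.7
t 21.1 grasp [450.6 152.8  25.7] rpy [ 1.7995e+02 -5.0000e-02  7.5060e+01] F [-5.7  1.1 23.8] M [0.04 1.26 0.04] w 22.7 q [0.17 0.56 1.91 0.   0.67 0.43]
time: 21.93
tool_pos: [451.7, 152.6, 285.8]
tcp_rot: [3.136, -0.003, 1.31]
contact_force: [1.3, 1.2, -0.2]
grip_width: 59.9
t 21.9333 grasp [451.7 152.6 126.8] rpy [ 1.7966e+02 -1.6000e-01  7.5050e+01] F [ 1.3  1.2 -0.2] M [-0.14  0.1   0.01] w 59.9 q [0.16 0.39 1.82 0.   0.92 0.43]
scene ([307.6, 185.3], 66, [9, 10], [453.9, 151.7, 12.0])
scene ([346.4, 191.7], 303, [20, 20], [462.3, 268.5, 12.0])
scene ([301.7, 208.4], 121, [12, 13], [557.5, 145.7, 12.0])
(558, 146.3, 126, 75) shift [0.0219, 0.1054, -0.0023] turn [0.0, -0.0, 0.001]
```

```bash
python3 -m pendant '[[[0.011,0.03,0],[0,0,0],0.06],[[0.022,0.065,0],[0,0,0],0.06],[[0.022,0.1054,0],[0,0,0],0.06],[[0.022,0.1054,0.02],[0,0,0],0.06],[[0.022,0.1054,0.05],[0,0,0],0.06],[[0.022,0.1054,0.08],[0,0,0],0.06],[[0.022,0.1054,0.095],[0,0,0],0.06],[[0.022,0.1054,0.101],[0,0,0],0.06],[[0.022,0.1054,0.101],[0,0,0],0.06],[[0.022,0.1054,0.101],[0,0,0],0.06]]'
python3 -c "
from h import *
st()"
python3 -m pendant '[[[0,0,0],[0,0,0],0.045],[[0,0,0],[0,0,0],0.036],[[0,0,0],[0,0,0],0.03],[[0,0,0],[0,0,0],0.024],[[0,0,0],[0,0,0],0.024],[[0,0,0],[0,0,0],0.024]]'
python3 -c "
from h import *
st()
plan((558,146.3,195,75),(507.4,-255.5,190,75))"
```

```text
time: 22.87
tool_pos: [556.3, 146.1, 181.3]
tcp_rot: [-3.135, 0.003, 1.31]
contact_force: [-11.3, -3.0, 17.8]
grip_width: 60.0
t 22.8667 grasp [556.3 146.1  22.3] rpy [-1.7963e+02  1.7000e-01  7.5050e+01] F [-11.3  -3.   17.8] M [-0.73  1.49 -0.19] w 60.0 q [ 0.12  0.69  1.62 -0.    0.83  0.39]
time: 23.37
tool_pos: [558.3, 146.4, 181.3]
tcp_rot: [-3.141, 0.0, 1.31]
contact_force: [0.7, -1.2, 8.3]
grip_width: 29.1
t 23.3667 grasp [558.3 146.4  22.3] rpy [-179.99    0.     75.04] F [ 0.7 -1.2  8.3] M [-0.2   0.06 -0.02] w 29.1 q [ 0.12  0.69  1.62 -0.    0.83  0.38]
(558, 146.3, 195, 75) shift [-0.0002, -0.0003, -0.1727] turn [-0.0, 0.0, 0.001]
(507.4, -255.5, 190, 75) shift [-0.4012, 0.0551, 0.005] turn [0.0, 0.0, 0.0]
```

```bash
python3 -m pendant '[[[0,0,-0.005],[0,0,0],0.024],[[0,0,-0.02],[0,0,0],0.024],[[0,0,-0.05],[0,0,0],0.024],[[0,0,-0.08],[0,0,0],0.024],[[0,0,-0.11],[0,0,0],0.024],[[0,0,-0.14],[0,0,0],0.024],[[0,0,-0.17],[0,0,0],0.024],[[0,0,-0.17],[0,0,0],0.024]]'
python3 -m pendant '[[[-0.039,0.0055,0],[0,0,0],0.024],[[-0.078,0.011,0],[0,0,0],0.024],[[-0.117,0.016,0],[0,0,0],0.024],[[-0.156,0.022,0],[0,0,0],0.024],[[-0.195,0.027,0],[0,0,0],0.024],[[-0.234,0.033,0],[0,0,0],0.024],[[-0.273,0.038,0],[0,0,0],0.024],[[-0.312,0.043,0],[0,0,0],0.024],[[-0.351,0.049,0],[0,0,0],0.024],[[-0.388,0.053,0],[0,0,0],0.024]]'
python3 -m pendant '[[[-0.013,0.002,0.02],[0,0,0],0.024],[[-0.013,0.002,0.045],[0,0,0],0.024],[[-0.013,0.002,0.055],[0,0,0],0.024],[[-0.013,0.002,0.055],[0,0,0],0.024],[[-0.013,0.002,0.055],[0,0,0],0.024]]'
python3 -c "
from h import *
st()
plan((507.4,-255.5,116.5,75))"
```

```text
time: 24.03
tool_pos: [559.1, 146.7, 356.7]
tcp_rot: [3.134, -0.003, 1.31]
contact_force: [1.0, 0.1, -0.7]
grip_width: 28.9
time: 24.87
tool_pos: [508.5, -244.0, 349.8]
tcp_rot: [-3.138, -0.001, 1.309]
contact_force: [1.4, 0.0, -0.6]
grip_width: 29.5
time: 25.28
tool_pos: [507.9, -254.5, 295.9]
tcp_rot: [-3.139, -0.001, 1.311]
contact_force: [-0.3, -1.2, -0.8]
grip_width: 28.9
t 25.2833 grasp [ 507.9 -254.5  136.9] rpy [-1.7984e+02 -7.0000e-02  7.5090e+01] F [-0.3 -1.2 -0.8] M [-0.11  0.08  0.02] w 28.9 q [-0.6   0.53  1.55  0.    1.07 -0.34]
(507.4, -255.5, 116.5, 75) shift [-0.0011, -0.0002, 0.0204] turn [-0.003, -0.001, 0.002]
```

```bash
python3 -m pendant '[[[-0.001,0,0.005],[0,0,0],0.024],[[-0.001,0,0.01],[0,0,0],0.024],[[-0.001,0,0.015],[0,0,0],0.024],[[-0.001,0,0.019],[0,0,0],0.024],[[-0.001,0,0.0205],[0,0,0],0.024],[[-0.001,0,0.0205],[0,0,0],0.024],[[-0.001,0,0.0205],[0,0,0],0.024]]'
python3 -c "
from h import *
st()
plan((507.4,-255.5,113.8,75))"
```

```text
time: 25.87
tool_pos: [507.7, -256.0, 276.5]
tcp_rot: [3.142, -0.0, 1.31]
contact_force: [-0.0, -0.2, -0.8]
grip_width: 28.8
t 25.8667 grasp [ 507.7 -256.   117.5] rpy [180.    -0.    75.05] F [-0.  -0.2 -0.8] M [-0.14  0.05  0.01] w 28.8 q [-0.6   0.55  1.57  0.    1.02 -0.34]
(507.4, -255.5, 113.8, 75) shift [0.0004, -0.0004, 0.0037] turn [0.0, -0.0, 0.001]
```

```bash
python3 -m pendant '[[[0,0,0.001],[0,0,0],0.024],[[0,0,0.002],[0,0,0],0.024],[[0,0,0.003],[0,0,0],0.024],[[0,0,0.004],[0,0,0],0.024],[[0,0,0.004],[0,0,0],0.024],[[0,0,0.004],[0,0,0],0.024]]'
python3 -c "
from h import *
st()"
python3 -m pendant '[[[0,0,0],[0,0,0],0.028],[[0,0,0],[0,0,0],0.031],[[0,0,0],[0,0,0],0.035],[[0,0,0],[0,0,0],0.045],[[0,0,0],[0,0,0],0.05],[[0,0,0],[0,0,0],0.055],[[0,0,0],[0,0,0],0.055]]'
python3 -c "
from h import *
st()"
python3 -m pendant '[[[0,0,-0.01],[0,0,0],0.055],[[0,0,-0.03],[0,0,0],0.055],[[0,0,-0.06],[0,0,0],0.055],[[0,0,-0.08],[0,0,0],0.055],[[0.1,0,-0.09],[0,0,0],0.055],[[0.1,0,-0.09],[0,0,0],0.055],[[0.1,0,-0.09],[0,0,0],0.055],[[0.1,0,-0.09],[0,0,0],0.055],[[0.1,0,-0.09],[0,0,0],0.055],[[0.1,0,-0.09],[0,0,0],0.055]]'
python3 - <<'E'
from h import *
st()
for n in('top','scene'):
    c=snap(n)
    for w in weights(c): print(n,w[0],w[1],w[2],w[3],p2w(c,w[0],107)[0].round(1))
    u,v=w2p(c,[507,-255,100])[0].astype(int)
    if n=='scene': cv2.imwrite('pics/p100.png',cv2.resize(c['color'][v-40:v+35,u-50:u+50,::-1],None,fx=6,fy=6,interpolation=cv2.INTER_CUBIC))
E
```

```text
time: 26.37
tool_pos: [507.7, -256.1, 272.6]
tcp_rot: [3.141, 0.0, 1.31]
contact_force: [0.2, -0.2, 1.0]
grip_width: 29.5
t 26.3667 grasp [ 507.7 -256.1  113.6] rpy [179.98   0.    75.05] F [ 0.2 -0.2  1. ] M [-0.06  0.07 -0.05] w 29.5 q [-0.6   0.55  1.58  0.    1.01 -0.34]
time: 26.95
tool_pos: [507.6, -256.0, 272.4]
tcp_rot: [-3.141, -0.0, 1.31]
contact_force: [-0.0, 0.6, 0.9]
grip_width: 53.8
t 26.95 grasp [ 507.6 -256.   113.4] rpy [-1.7999e+02 -1.0000e-02  7.5040e+01] F [-0.   0.6  0.9] M [-0.02  0.18  0.07] w 53.8 q [-0.6   0.55  1.58  0.    1.01 -0.34]
time: 27.78
tool_pos: [533.3, -160.0, 362.7]
tcp_rot: [3.141, 0.0, 1.31]
contact_force: [0.1, -1.2, -1.0]
grip_width: 55.0
t 27.7833 grasp [ 533.3 -160.   203.7] rpy [1.7999e+02 2.0000e-02 7.5040e+01] F [ 0.1 -1.2 -1. ] M [-0.15  0.09 -0.02] w 55.0 q [-0.43  0.44  1.5  -0.    1.21 -0.17]
top [345.1, 202.1] 60 [12, 8] [527.7, -285.2, 12.0] [ 511.3 -258.3  107. ]
top [146.2, 229.5] 305 [20, 20] [492.6, 297.0, 12.0] [479.7 270.4 107. ]
top [196.8, 240.1] 73 [10, 9] [450.9, 153.0, 12.0] [441.7 139.4 107. ]
scene [169.3, 157.9] 81 [10, 10] [396.9, -313.4, 12.0] [ 514.3 -254.8  107. ]
scene [307.6, 185.4] 68 [9, 10] [454.2, 151.9, 12.0] [565.1 157.  107. ]
scene [354.7, 197.4] 314 [19, 21] [483.4, 293.4, 12.0] [590.7 282.4 107. ]
```

View pics/p100.png

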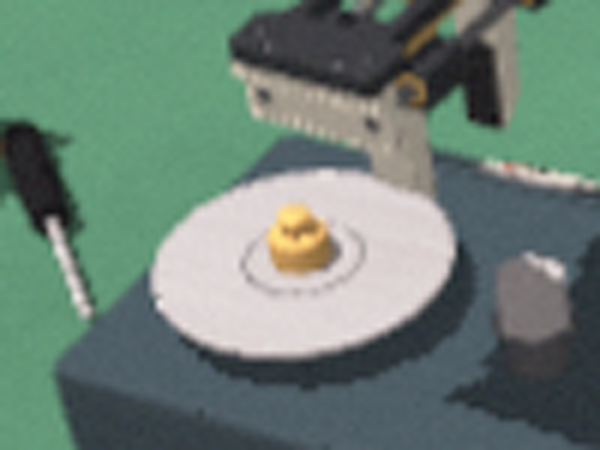

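The 100 g weight stands upright inside the engraved circle. The 500 g weight has been knocked to about (491,295). I return the 100 g now and re-measure the 500 g afterwards.

```bash
python3 -m pendant '[[[-0.05,0,0],[0,0,0],0.055],[[-0.1,0,0],[0,0,0],0.055],[[-0.1,0,0.03],[0,0,0],0.055],[[-0.1,0,0.06],[0,0,0],0.055],[[-0.1,0,0.08],[0,0,0],0.055],[[-0.1,0,0.087],[0,0,0],0.055],[[-0.1,0,0.088],[0,0,0],0.055],[[-0.1,0,0.088],[0,0,0],0.055],[[-0.1,0,0.088],[0,0,0],0.045]]'
python3 -c "
from h import *
st()"
python3 -m pendant '[[[0,0,0],[0,0,0],0.036],[[0,0,0],[0,0,0],0.03],[[0,0,0],[0,0,0],0.024],[[0,0,0],[0,0,0],0.024],[[0,0,0],[0,0,0],0.024],[[0,0,-0.01],[0,0,0],0.024],[[0,0,-0.03],[0,0,0],0.024],[[0,0,-0.06],[0,0,0],0.024],[[0,0,-0.08],[0,0,0],0.024],[[0,0,-0.08],[0,0,0],0.024]]'
python3 -c "
from h import *
st()
plan((556,146.3,190,75))"
```

```text
time: 28.63
tool_pos: [508.1, -256.4, 275.8]
tcp_rot: [3.139, 0.001, 1.31]
contact_force: [0.2, 0.1, -0.5]
grip_width: 51.9
t 28.6333 grasp [ 508.1 -256.4  116.8] rpy [1.7986e+02 4.0000e-02 7.5050e+01] F [ 0.2  0.1 -0.5] M [-0.13  0.04 -0.02] w 51.9 q [-0.6   0.55  1.57  0.    1.02 -0.34]
time: 29.47
tool_pos: [508.3, -256.5, 359.7]
tcp_rot: [3.134, 0.003, 1.31]
contact_force: [0.5, -0.3, -0.7]
grip_width: 29.0
t 29.4667 grasp [ 508.3 -256.5  200.7] rpy [1.7954e+02 1.6000e-01 7.5050e+01] F [ 0.5 -0.3 -0.7] M [-0.07  0.1  -0.03] w 29.0 q [-0.6   0.46  1.47  0.    1.2  -0.34]
(556, 146.3, 190, 75) shift [0.4015, -0.0579, 0.0091] turn [0.008, 0.003, 0.001]
```

```bash
python3 -m pendant '[[[0.04,-0.0058,0],[0,0,0],0.024],[[0.08,-0.0116,0],[0,0,0],0.024],[[0.12,-0.0174,0],[0,0,0],0.024],[[0.16,-0.023,0],[0,0,0],0.024],[[0.2,-0.029,0],[0,0,0],0.024],[[0.24,-0.035,0],[0,0,0],0.024],[[0.28,-0.041,0],[0,0,0],0.024],[[0.32,-0.046,0],[0,0,0],0.024],[[0.36,-0.052,0],[0,0,0],0.024],[[0.385,-0.056,0.02],[0,0,0],0.024]]'
python3 -m pendant '[[[0.0165,-0.002,0.03],[0,0,0],0.024],[[0.0165,-0.002,0.06],[0,0,0],0.024],[[0.0165,-0.002,0.09],[0,0,0],0.024],[[0.0165,-0.002,0.12],[0,0,0],0.024],[[0.0165,-0.002,0.135],[0,0,0],0.024],[[0.0165,-0.002,0.135],[0,0,0],0.024],[[0.0165,-0.002,0.135],[0,0,0],0.024],[[0.0165,-0.002,0.135],[0,0,0],0.024]]'
python3 -c "
from h import *
st()
plan((556,146.3,24.8,75))"
```

```text
time: 30.3
tool_pos: [553.4, 134.0, 337.4]
tcp_rot: [3.135, -0.003, 1.312]
contact_force: [1.2, -0.1, -1.4]
grip_width: 29.1
time: 30.97
tool_pos: [555.7, 146.8, 200.6]
tcp_rot: [3.14, -0.001, 1.31]
contact_force: [-0.2, -0.8, -0.8]
grip_width: 29.2
t 30.9667 grasp [555.7 146.8  41.6] rpy [ 1.799e+02 -4.000e-02  7.504e+01] F [-0.2 -0.8 -0.8] M [-0.11  0.06 -0.04] w 29.2 q [0.12 0.66 1.62 0.   0.86 0.39]
(556, 146.3, 24.8, 75) shift [-0.0005, 0.0004, 0.0168] turn [0.002, -0.001, 0.001]
```

```bash
python3 -m pendant '[[[0,0,0.006],[0,0,0],0.024],[[0,0,0.011],[0,0,0],0.024],[[0,0,0.015],[0,0,0],0.024],[[0,0,0.0165],[0,0,0],0.024],[[0,0,0.0165],[0,0,0],0.024],[[0,0,0.0165],[0,0,0],0.024]]'
python3 -c "
from h import *
st()"
python3 -m pendant '[[[0,0,0],[0,0,0],0.028],[[0,0,0],[0,0,0],0.031],[[0,0,0],[0,0,0],0.036],[[0,0,0],[0,0,0],0.048],[[0,0,0],[0,0,0],0.056],[[0,0,-0.02],[0,0,0],0.06],[[0,0,-0.05],[0,0,0],0.07],[[0,0,-0.09],[0,0,0],0.08],[[0,0,-0.1],[0,0,0],0.08],[[0,0,-0.1],[0,0,0],0.08]]'
python3 - <<'E'
from h import *
st()
for n in('top','scene'):
    c=snap(n)
    for w in weights(c): print(n,w[0],w[1],w[2],w[3],p2w(c,w[0],22)[0].round(1))
plan((490,293,126,75))
E
```

```text
time: 31.47
tool_pos: [555.2, 146.8, 183.6]
tcp_rot: [3.141, -0.0, 1.31]
contact_force: [-1.8, -0.2, 5.1]
grip_width: 29.0
t 31.4667 grasp [555.2 146.8  24.6] rpy [ 1.7998e+02 -1.0000e-02  7.5050e+01] F [-1.8 -0.2  5.1] M [-0.22  0.44  0.06] w 29.0 q [ 0.13  0.69  1.63 -0.    0.83  0.39]
time: 32.3
tool_pos: [556.2, 147.0, 286.7]
tcp_rot: [3.135, -0.003, 1.31]
contact_force: [0.6, -0.8, -0.5]
grip_width: 77.2
t 32.3 grasp [556.2 147.  127.7] rpy [ 1.796e+02 -1.700e-01  7.505e+01] F [ 0.6 -0.8 -0.5] M [-0.12  0.07  0.  ] w 77.2 q [0.13 0.55 1.54 0.   1.04 0.39]
scene [309.0, 186.5] 36 [8, 9] [458.6, 156.5, 12.0] [470.3 157.   22. ]
scene [354.7, 197.7] 296 [19, 20] [484.4, 293.4, 12.0] [495.9 292.3  22. ]
scene [301.6, 208.1] 117 [12, 13] [556.3, 145.3, 12.0] [566.8 146.   22. ]
(490, 293, 126, 75) shift [0.1245, -0.1005, -0.0023] turn [0.0, -0.0, 0.001]
```

```bash
python3 -m pendant '[[[0.03,-0.025,0],[0,0,0],0.08],[[0.06,-0.05,0],[0,0,0],0.08],[[0.09,-0.075,0],[0,0,0],0.08],[[0.1245,-0.099,0],[0,0,0],0.08],[[0.1245,-0.099,0],[0,0,0],0.08],[[0.1245,-0.099,0],[0,0,0],0.08],[[0.1245,-0.099,0],[0,0,0],0.08]]'
python3 - <<'E'
from h import *
st()
plan((492.5,293.7,25.5,75))
E
```

```text
time: 32.98
tool_pos: [491.4, 292.5, 281.4]
tcp_rot: [-3.14, 0.002, 1.311]
contact_force: [0.6, -1.1, -1.0]
grip_width: 79.6
t 32.9833 grasp [491.4 292.5 122.4] rpy [-1.7989e+02  1.1000e-01  7.5100e+01] F [ 0.6 -1.1 -1. ] M [-0.12  0.07  0.01] w 79.6 q [ 0.4   0.55  1.56 -0.    1.04  0.66]
(492.5, 293.7, 25.5, 75) shift [0.0017, 0.001, 0.0969] turn [-0.002, 0.002, 0.002]
```

```bash
python3 -m pendant '[[[0.0017,0.001,0.03],[0,0,0],0.08],[[0.0017,0.001,0.06],[0,0,0],0.08],[[0.0017,0.001,0.08],[0,0,0],0.08],[[0.0017,0.001,0.092],[0,0,0],0.08],[[0.0017,0.001,0.0965],[0,0,0],0.08],[[0.0017,0.001,0.0965],[0,0,0],0.08],[[0.0017,0.001,0.0965],[0,0,0],0.08]]'
python3 -c "
from h import *
st()"
python3 -m pendant '[[[0,0,0],[0,0,0],0.07],[[0,0,0],[0,0,0],0.06],[[0,0,0],[0,0,0],0.053],[[0,0,0],[0,0,0],0.048],[[0,0,0],[0,0,0],0.044],[[0,0,0],[0,0,0],0.044],[[0,0,0],[0,0,0],0.044],[[0,0,0],[0,0,0],0.044]]'
python3 -c "
from h import *
st()"
```

```text
time: 33.57
tool_pos: [493.7, 293.2, 186.6]
tcp_rot: [3.142, -0.0, 1.308]
contact_force: [0.2, -0.1, -0.5]
grip_width: 79.6
t 33.5667 grasp [493.7 293.2  27.6] rpy [180.    -0.    74.96] F [ 0.2 -0.1 -0.5] M [-0.08  0.05 -0.04] w 79.6 q [ 0.4   0.68  1.63 -0.    0.83  0.66]
time: 34.23
tool_pos: [492.5, 294.2, 186.8]
tcp_rot: [-3.14, 0.0, 1.31]
contact_force: [-4.4, 0.6, 5.8]
grip_width: 49.7
t 34.2333 grasp [492.5 294.2  27.8] rpy [-1.7993e+02  1.0000e-02  7.5050e+01] F [-4.4  0.6  5.8] M [ 0.03  0.96 -0.04] w 49.7 q [0.4  0.68 1.63 0.   0.84 0.67]
```

```bash
python3 -m pendant '[[[0,0,-0.005],[0,0,0],0.044],[[0,0,-0.02],[0,0,0],0.044],[[0,0,-0.045],[0,0,0],0.044],[[0,0,-0.075],[0,0,0],0.044],[[0,0,-0.105],[0,0,0],0.044],[[0,0,-0.135],[0,0,0],0.044],[[0,0,-0.16],[0,0,0],0.044],[[0,0,-0.17],[0,0,0],0.044],[[0,0,-0.17],[0,0,0],0.044]]'
python3 -c "
from h import *
st()
plan((500,20,195,75),(507.4,-255.5,190,75))"
```

```text
time: 34.98
tool_pos: [493.5, 294.1, 358.6]
tcp_rot: [3.138, -0.003, 1.31]
contact_force: [-0.0, -0.1, -5.2]
grip_width: 49.8
t 34.9833 grasp [493.5 294.1 199.6] rpy [ 1.7977e+02 -1.6000e-01  7.5050e+01] F [-0.  -0.1 -5.2] M [-0.12  0.09  0.02] w 49.8 q [ 0.4   0.47  1.46 -0.    1.21  0.67]
(500, 20, 195, 75) shift [-0.2631, 0.077, 0.0042] turn [0.004, -0.003, 0.001]
(507.4, -255.5, 190, 75) shift [-0.2642, 0.0785, 0.005] turn [0.0, 0.0, 0.0]
```

```bash
python3 -m pendant '[[[-0.02,0.006,0],[0,0,0],0.044],[[-0.05,0.015,0],[0,0,0],0.044],[[-0.08,0.023,0],[0,0,0],0.044],[[-0.11,0.032,0],[0,0,0],0.044],[[-0.14,0.041,0],[0,0,0],0.044],[[-0.17,0.05,0],[0,0,0],0.044],[[-0.2,0.059,0],[0,0,0],0.044],[[-0.23,0.067,0],[0,0,0],0.044],[[-0.255,0.075,0],[0,0,0],0.044],[[-0.263,0.077,0],[0,0,0],0.044]]'
python3 -m pendant '[[[-0.02,0.006,0],[0,0,0],0.044],[[-0.05,0.015,0],[0,0,0],0.044],[[-0.08,0.023,0],[0,0,0],0.044],[[-0.11,0.032,0],[0,0,0],0.044],[[-0.14,0.041,0],[0,0,0],0.044],[[-0.17,0.05,0],[0,0,0],0.044],[[-0.2,0.059,0],[0,0,0],0.044],[[-0.23,0.068,0],[0,0,0],0.044],[[-0.255,0.0755,0],[0,0,0],0.044],[[-0.2642,0.0785,0],[0,0,0],0.044]]'
python3 -m pendant '[[[0,0,0.02],[0,0,0],0.044],[[0,0,0.045],[0,0,0],0.044],[[0,0,0.06],[0,0,0],0.044],[[0,0,0.06],[0,0,0],0.044],[[0,0,0.06],[0,0,0],0.044]]'
python3 -c "
from h import *
st()
plan((507.4,-255.5,122,75))"
```

```text
time: 35.82
tool_pos: [499.3, 16.8, 354.1]
tcp_rot: [-3.138, 0.002, 1.307]
contact_force: [0.7, 1.3, -5.1]
grip_width: 49.6
time: 36.65
tool_pos: [506.9, -258.5, 354.0]
tcp_rot: [-3.139, 0.0, 1.307]
contact_force: [0.1, -0.0, -5.1]
grip_width: 49.4
time: 37.07
tool_pos: [507.1, -254.7, 294.6]
tcp_rot: [-3.138, -0.002, 1.31]
contact_force: [-0.1, -0.0, -4.4]
grip_width: 49.5
t 37.0667 grasp [ 507.1 -254.7  135.6] rpy [-1.7978e+02 -9.0000e-02  7.5070e+01] F [-0.1 -0.  -4.4] M [-0.09  0.01  0.03] w 49.5 q [-0.6   0.53  1.55  0.    1.07 -0.34]
(507.4, -255.5, 122, 75) shift [-0.0007, 0.0005, 0.0136] turn [-0.004, -0.002, 0.001]
```

```bash
python3 -m pendant '[[[-0.0007,0.0005,0.005],[0,0,0],0.044],[[-0.0007,0.0005,0.01],[0,0,0],0.044],[[-0.0007,0.0005,0.0135],[0,0,0],0.044],[[-0.0007,0.0005,0.0135],[0,0,0],0.044],[[-0.0007,0.0005,0.0135],[0,0,0],0.044],[[-0.0007,0.0005,0.0135],[0,0,0],0.044]]'
python3 -c "
from h import *
st()"
python3 -m pendant '[[[0,0,0.001],[0,0,0],0.044],[[0,0,0.002],[0,0,0],0.044],[[0,0,0.003],[0,0,0],0.044],[[0,0,0.004],[0,0,0],0.044],[[0,0,0.004],[0,0,0],0.044]]'
python3 -c "
from h import *
st()"
```

```text
time: 37.57
tool_pos: [507.7, -256.3, 283.3]
tcp_rot: [3.141, 0.0, 1.31]
contact_force: [-0.3, 0.4, -4.9]
grip_width: 49.5
t 37.5667 grasp [ 507.7 -256.3  124.3] rpy [1.7996e+02 1.0000e-02 7.5050e+01] F [-0.3  0.4 -4.9] M [-0.06  0.05  0.02] w 49.5 q [-0.6   0.54  1.57  0.    1.04 -0.34]
time: 37.98
tool_pos: [507.6, -256.3, 278.8]
tcp_rot: [-3.142, -0.0, 1.31]
contact_force: [-0.2, -0.5, -3.7]
grip_width: 49.4
t 37.9833 grasp [ 507.6 -256.3  119.8] rpy [-1.800e+02 -1.000e-02  7.504e+01] F [-0.2 -0.5 -3.7] M [-0.08  0.11 -0.01] w 49.4 q [-0.6   0.55  1.57  0.    1.03 -0.34]
```

Touching (−4.9 → −3.7 N). About 2.7 mm more will hand the load over to the pan.

```bash
python3 -m pendant '[[[0,0,0.0007],[0,0,0],0.044],[[0,0,0.0014],[0,0,0],0.044],[[0,0,0.002],[0,0,0],0.044],[[0,0,0.0025],[0,0,0],0.044],[[0,0,0.0025],[0,0,0],0.044],[[0,0,0.0025],[0,0,0],0.044]]'
python3 -c "
from h import *
st()"
python3 -m pendant '[[[0,0,0],[0,0,0],0.048],[[0,0,0],[0,0,0],0.051],[[0,0,0],[0,0,0],0.055],[[0,0,0],[0,0,0],0.065],[[0,0,0],[0,0,0],0.075],[[0,0,0],[0,0,0],0.08],[[0,0,0],[0,0,0],0.08]]'
python3 -m pendant '[[[0,0,-0.01],[0,0,0],0.08],[[0,0,-0.03],[0,0,0],0.08],[[0,0,-0.06],[0,0,0],0.08],[[0,0,-0.08],[0,0,0],0.08],[[0.1,0,-0.09],[0,0,0],0.08],[[0.1,0,-0.09],[0,0,0],0.08],[[0.1,0,-0.09],[0,0,0],0.08],[[0.1,0,-0.09],[0,0,0],0.08],[[0.1,0,-0.09],[0,0,0],0.08],[[0.1,0,-0.09],[0,0,0],0.08]]'
python3 - <<'E'
from h import *
st()
for n in('top','scene'):
    c=snap(n)
    for w in weights(c): print(n,w[0],w[1],w[2],w[3],p2w(c,w[0],112)[0].round(1))
    u,v=w2p(c,[507,-255,100])[0].astype(int)
    if n=='scene': cv2.imwrite('pics/p500.png',cv2.resize(c['color'][v-40:v+35,u-50:u+50,::-1],None,fx=6,fy=6,interpolation=cv2.INTER_CUBIC))
E
```

```text
time: 38.48
tool_pos: [507.6, -256.3, 276.6]
tcp_rot: [3.141, 0.0, 1.31]
contact_force: [-1.2, 0.6, -0.7]
grip_width: 49.5
t 38.4833 grasp [ 507.6 -256.3  117.6] rpy [179.99   0.    75.05] F [-1.2  0.6 -0.7] M [0.04 0.38 0.05] w 49.5 q [-0.6   0.55  1.57  0.    1.02 -0.34]
time: 39.07
tool_pos: [507.6, -256.3, 276.5]
tcp_rot: [3.141, 0.0, 1.31]
contact_force: [-0.2, -0.6, -0.8]
grip_width: 76.7
time: 39.9
tool_pos: [533.3, -160.2, 366.8]
tcp_rot: [3.141, 0.001, 1.31]
contact_force: [0.1, 0.1, -0.7]
grip_width: 80.2
t 39.9 grasp [ 533.3 -160.2  207.8] rpy [1.7998e+02 3.0000e-02 7.5050e+01] F [ 0.1  0.1 -0.7] M [-0.11  0.1   0.01] w 80.2 q [-0.43  0.43  1.49 -0.    1.21 -0.17]
top [347.2, 200.5] 175 [20, 14] [531.8, -291.7, 12.0] [ 514.3 -263.   112. ]
top [197.3, 203.9] 104 [12, 11] [556.1, 146.7, 12.0] [536.3 133.2 112. ]
top [196.8, 240.1] 72 [10, 9] [451.0, 152.8, 12.0] [441.2 138.7 112. ]
scene [168.7, 156.4] 259 [18, 19] [389.6, -318.4, 12.0] [ 513.9 -256.   112. ]
scene [307.6, 185.4] 67 [9, 10] [454.4, 151.7, 12.0] [571.  157.3 112. ]
scene [301.6, 208.2] 117 [12, 13] [556.7, 145.4, 12.0] [661.  151.7 112. ]
```

View pics/p500.png

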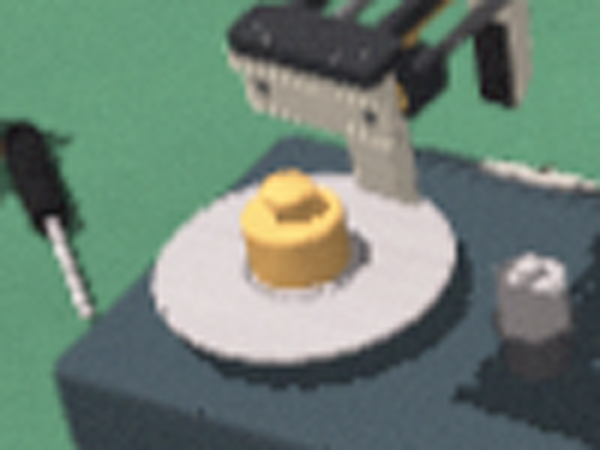

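The 500 g weight stands upright inside the circle, within a few mm of the middle. I take it back to the mat.

```bash
python3 -m pendant '[[[-0.05,0,0],[0,0,0],0.08],[[-0.1,0,0],[0,0,0],0.08],[[-0.1,0,0.03],[0,0,0],0.08],[[-0.1,0,0.06],[0,0,0],0.08],[[-0.1,0,0.08],[0,0,0],0.08],[[-0.1,0,0.087],[0,0,0],0.08],[[-0.1,0,0.089],[0,0,0],0.08],[[-0.1,0,0.089],[0,0,0],0.08],[[-0.1,0,0.089],[0,0,0],0.07]]'
python3 -m pendant '[[[0,0,0],[0,0,0],0.06],[[0,0,0],[0,0,0],0.053],[[0,0,0],[0,0,0],0.048],[[0,0,0],[0,0,0],0.044],[[0,0,0],[0,0,0],0.044],[[0,0,0],[0,0,0],0.044],[[0,0,0],[0,0,0],0.044]]'
python3 -c "
from h import *
st()"
python3 -m pendant '[[[0,0,-0.005],[0,0,0],0.044],[[0,0,-0.02],[0,0,0],0.044],[[0,0,-0.04],[0,0,0],0.044],[[0,0,-0.06],[0,0,0],0.044],[[0,0,-0.08],[0,0,0],0.044],[[0,0,-0.08],[0,0,0],0.044]]'
python3 -c "
from h import *
st()
plan((490,20,195,75),(475,270,190,75))"
```

```text
time: 40.75
tool_pos: [508.0, -256.6, 278.8]
tcp_rot: [3.139, 0.001, 1.31]
contact_force: [0.5, -0.1, 0.0]
grip_width: 76.8
time: 41.33
tool_pos: [507.7, -256.2, 277.6]
tcp_rot: [3.141, -0.0, 1.31]
contact_force: [0.4, 0.9, -0.1]
grip_width: 49.3
t 41.3333 grasp [ 507.7 -256.2  118.6] rpy [179.97  -0.    75.05] F [ 0.4  0.9 -0.1] M [-0.04  0.02  0.03] w 49.3 q [-0.6   0.55  1.57  0.    1.02 -0.34]
time: 41.83
tool_pos: [508.0, -256.6, 360.9]
tcp_rot: [3.136, 0.002, 1.31]
contact_force: [0.9, -0.3, -4.6]
grip_width: 49.3
t 41.8333 grasp [ 508.  -256.6  201.9] rpy [1.7969e+02 1.1000e-01 7.5050e+01] F [ 0.9 -0.3 -4.6] M [-0.1   0.08 -0.03] w 49.3 q [-0.6   0.46  1.47  0.    1.21 -0.34]
(490, 20, 195, 75) shift [0.2626, -0.0888, 0.0059] turn [0.005, 0.002, 0.001]
(475, 270, 190, 75) shift [0.2376, -0.0792, 0.005] turn [0.0, 0.0, 0.0]
```

```bash
python3 -m pendant '[[[0.02,-0.007,0],[0,0,0],0.044],[[0.05,-0.017,0],[0,0,0],0.044],[[0.08,-0.027,0],[0,0,0],0.044],[[0.11,-0.037,0],[0,0,0],0.044],[[0.14,-0.047,0],[0,0,0],0.044],[[0.17,-0.057,0],[0,0,0],0.044],[[0.2,-0.068,0],[0,0,0],0.044],[[0.23,-0.078,0],[0,0,0],0.044],[[0.255,-0.086,0],[0,0,0],0.044],[[0.2626,-0.0888,0],[0,0,0],0.044]]'
python3 -m pendant '[[[0.02,-0.007,0],[0,0,0],0.044],[[0.05,-0.017,0],[0,0,0],0.044],[[0.08,-0.027,0],[0,0,0],0.044],[[0.11,-0.037,0],[0,0,0],0.044],[[0.14,-0.047,0],[0,0,0],0.044],[[0.17,-0.057,0],[0,0,0],0.044],[[0.2,-0.067,0],[0,0,0],0.044],[[0.225,-0.075,0],[0,0,0],0.044],[[0.2376,-0.079,0],[0,0,0],0.044],[[0.2376,-0.079,0],[0,0,0],0.044]]'
python3 -m pendant '[[[0,0,0.03],[0,0,0],0.044],[[0,0,0.06],[0,0,0],0.044],[[0,0,0.09],[0,0,0],0.044],[[0,0,0.12],[0,0,0],0.044],[[0,0,0.145],[0,0,0],0.044],[[0,0,0.15],[0,0,0],0.044],[[0,0,0.15],[0,0,0],0.044],[[0,0,0.15],[0,0,0],0.044]]'
python3 -c "
from h import *
st()
plan((475,270,30.5,75))"
```

```text
time: 42.67
tool_pos: [488.5, 23.5, 356.0]
tcp_rot: [-3.138, -0.001, 1.312]
contact_force: [-0.2, 0.9, -5.3]
grip_width: 49.3
time: 43.5
tool_pos: [474.0, 272.3, 356.1]
tcp_rot: [-3.14, 0.0, 1.313]
contact_force: [-0.4, -0.5, -5.2]
grip_width: 49.2
time: 44.17
tool_pos: [475.2, 269.8, 208.1]
tcp_rot: [3.141, -0.0, 1.309]
contact_force: [0.9, 0.2, -3.7]
grip_width: 49.5
t 44.1667 grasp [475.2 269.8  49.1] rpy [ 1.7996e+02 -2.0000e-02  7.5010e+01] F [ 0.9  0.2 -3.7] M [-0.05  0.09 -0.02] w 49.5 q [ 0.38  0.61  1.69 -0.    0.83  0.64]
(475, 270, 30.5, 75) shift [0.0002, -0.0002, 0.0186] turn [0.001, -0.0, 0.0]
```

```bash
python3 -m pendant '[[[0,0,0.006],[0,0,0],0.044],[[0,0,0.012],[0,0,0],0.044],[[0,0,0.016],[0,0,0],0.044],[[0,0,0.018],[0,0,0],0.044],[[0,0,0.0185],[0,0,0],0.044],[[0,0,0.0185],[0,0,0],0.044]]'
python3 -c "
from h import *
st()"
python3 -m pendant '[[[0,0,0],[0,0,0],0.048],[[0,0,0],[0,0,0],0.051],[[0,0,0],[0,0,0],0.056],[[0,0,0],[0,0,0],0.066],[[0,0,0],[0,0,0],0.076],[[0,0,0],[0,0,0],0.08],[[0,0,-0.03],[0,0,0],0.08],[[0,0,-0.07],[0,0,0],0.08],[[0,0,-0.11],[0,0,0],0.08],[[0,0,-0.15],[0,0,0],0.08]]'
python3 -m pendant '[[[0,0,-0.04],[0,0,0],0.06],[[0,0,-0.06],[0,0,0],0.05],[[0,0,-0.06],[0,0,0],0.05]]'
python3 - <<'E'
from h import *
st()
for n in('top','scene'):
    c=snap(n,n+'5')
    for w in weights(c): print(n,w[0],w[1],w[2],w[3])
plan((500,120,240,140),(520,-20,240,190),(534.4,-128.6,240,199))
E
```

```text
time: 44.67
tool_pos: [474.5, 270.4, 189.1]
tcp_rot: [3.141, -0.0, 1.31]
contact_force: [0.0, -0.7, -4.7]
grip_width: 49.6
t 44.6667 grasp [474.5 270.4  30.1] rpy [ 1.7999e+02 -1.0000e-02  7.5050e+01] F [ 0.  -0.7 -4.7] M [-0.13  0.07  0.05] w 49.6 q [0.38 0.64 1.71 0.   0.79 0.64]
time: 45.5
tool_pos: [474.2, 270.2, 340.6]
tcp_rot: [-3.141, 0.0, 1.31]
contact_force: [1.3, 0.5, 0.6]
grip_width: 80.4
time: 45.75
tool_pos: [475.0, 270.6, 404.8]
tcp_rot: [3.133, -0.007, 1.31]
contact_force: [0.9, -0.1, -0.4]
grip_width: 64.7
t 45.75 grasp [475.  270.6 245.8] rpy [179.5   -0.38  75.05] F [ 0.9 -0.1 -0.4] M [-0.06  0.05  0.02] w 64.7 q [0.38 0.38 1.47 0.   1.28 0.64]
top [197.3, 203.9] 104 [12, 11] [556.1, 146.7, 12.0]
top [154.8, 234.5] 304 [21, 20] [476.3, 272.6, 12.0]
top [196.8, 240.1] 72 [10, 9] [451.0, 152.8, 12.0]
scene [307.6, 185.4] 68 [9, 10] [454.2, 151.9, 12.0]
scene [346.4, 193.0] 300 [19, 20] [468.1, 268.8, 12.0]
scene [301.6, 208.1] 118 [12, 13] [556.5, 145.5, 12.0]
(500, 120, 240, 140) shift [-0.1385, 0.0635, 0.0005] turn [0.002, -0.0, -1.134]
(520, -20, 240, 190) shift [-0.1053, -0.0944, -0.0] turn [0.0, 0.0, -0.873]
(534.4, -128.6, 240, 199) shift [0.0047, -0.1095, -0.0] turn [0.0, 0.0, -0.157]
```

View pics/scene5.png

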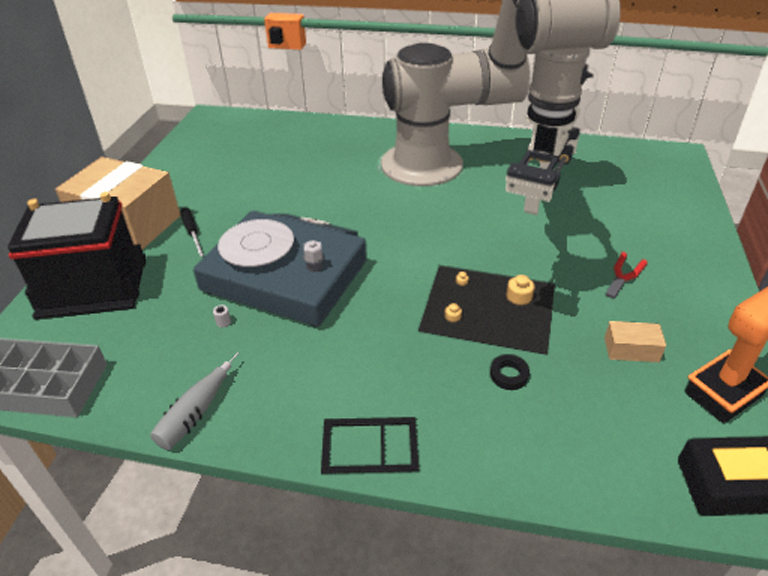

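All three weights stand upright on the mat, near (556,146), (476,271) and (451,152), and the bystanders look unmoved. I go back to the nut.

```bash
python3 -m pendant '[[[-0.1385,0.0635,0],[0,0,-1.134],0.05],[[-0.1385,0.0635,0],[0,0,-1.134],0.05],[[-0.1385,0.0635,0],[0,0,-1.134],0.05],[[-0.1385,0.0635,0],[0,0,-1.134],0.05],[[-0.1385,0.0635,0],[0,0,-1.134],0.05],[[-0.1385,0.0635,0],[0,0,-1.134],0.05],[[-0.1385,0.0635,0],[0,0,-1.134],0.05],[[-0.1385,0.0635,0],[0,0,-1.134],0.05],[[-0.1385,0.0635,0],[0,0,-1.134],0.05],[[-0.1385,0.0635,0],[0,0,-1.134],0.05]]'
python3 -m pendant '[[[-0.105,-0.094,0],[0,0,-0.873],0.05],[[-0.105,-0.094,0],[0,0,-0.873],0.05],[[-0.105,-0.094,0],[0,0,-0.873],0.05],[[-0.105,-0.094,0],[0,0,-0.873],0.05],[[-0.105,-0.094,0],[0,0,-0.873],0.05],[[-0.105,-0.094,0],[0,0,-0.873],0.05],[[-0.105,-0.094,0],[0,0,-0.873],0.05],[[-0.105,-0.094,0],[0,0,-0.873],0.05],[[-0.105,-0.094,0],[0,0,-0.873],0.05]]'
python3 -c "
from h import *
st();plan((534.4,-128.6,170,198.6))"
```

```text
time: 46.68
tool_pos: [499.9, 119.9, 396.8]
tcp_rot: [-3.139, -0.003, 2.45]
contact_force: [-0.5, 0.8, 0.3]
grip_width: 50.0
time: 47.43
tool_pos: [519.9, -19.5, 396.9]
tcp_rot: [3.14, -0.004, -2.965]
contact_force: [-0.0, -0.1, 0.1]
grip_width: 50.0
t 47.4333 grasp [519.9 -19.5 237.9] rpy [ 179.92   -0.21 -169.91] F [-0.  -0.1  0.1] M [ 0.04  0.02 -0.01] w 50.0 q [-0.18  0.34  1.55  0.    1.26 -1.93]
(534.4, -128.6, 170, 198.6) shift [0.0046, -0.11, 0.0678] turn [0.002, -0.004, -0.148]
```

```bash
python3 -m pendant '[[[0.0015,-0.035,0],[0,0,-0.05],0.05],[[0.003,-0.07,0],[0,0,-0.1],0.05],[[0.0046,-0.11,0],[0,0,-0.148],0.05],[[0.0046,-0.11,0.03],[0,0,-0.148],0.05],[[0.0046,-0.11,0.06],[0,0,-0.148],0.05],[[0.0046,-0.11,0.068],[0,0,-0.148],0.05],[[0.0046,-0.11,0.068],[0,0,-0.148],0.05],[[0.0046,-0.11,0.068],[0,0,-0.148],0.05],[[0.0046,-0.11,0.068],[0,0,-0.148],0.05]]'
python3 -c "
from h import *
st();plan((534.4,-128.6,107,198.6))"
```

```text
time: 48.18
tool_pos: [535.4, -128.2, 332.3]
tcp_rot: [-3.14, 0.002, -2.818]
contact_force: [-0.6, -0.1, 0.9]
grip_width: 50.0
t 48.1833 grasp [ 535.4 -128.2  173.3] rpy [-1.7992e+02  1.0000e-01 -1.6146e+02] F [-0.6 -0.1  0.9] M [0.02 0.04 0.01] w 50.0 q [-0.37  0.45  1.56  0.    1.12 -2.27]
(534.4, -128.6, 107, 198.6) shift [0.0012, 0.0, 0.0663] turn [-0.001, 0.002, -0.001]
```

```bash
python3 -m pendant '[[[0.001,0,0.025],[0,0,0],0.05],[[0.001,0,0.045],[0,0,0],0.05],[[0.001,0,0.06],[0,0,0],0.05],[[0.001,0,0.066],[0,0,0],0.05],[[0.001,0,0.066],[0,0,0],0.05],[[0.001,0,0.066],[0,0,0],0.05]]'
python3 -m pendant '[[[0,0,0],[0,0,0],0.04],[[0,0,0],[0,0,0],0.036],[[0,0,0],[0,0,0],0.033],[[0,0,0],[0,0,0],0.028],[[0,0,0],[0,0,0],0.028],[[0,0,0],[0,0,0],0.028]]'
python3 -c "
from h import *
st()"
```

```text
time: 48.68
tool_pos: [534.4, -128.8, 266.2]
tcp_rot: [-3.14, 0.002, -2.818]
contact_force: [0.9, -0.1, -0.4]
grip_width: 50.1
time: 49.18
tool_pos: [534.1, -129.0, 265.6]
tcp_rot: [-3.141, 0.001, -2.819]
contact_force: [-0.2, 0.1, 4.9]
grip_width: 31.9
t 49.1833 grasp [ 534.1 -129.   106.6] rpy [-1.7995e+02  6.0000e-02 -1.6149e+02] F [-0.2  0.1  4.9] M [ 0.    0.06 -0.  ] w 31.9 q [-0.38  0.53  1.64  0.    0.97 -2.27]
```

Gripped on the flats (31.9 mm). I screw the nut home: clockwise, so tool z turns positive, with 0.1 mm down per row.

```bash
python3 -m pendant '[[[0,0,0.0001],[0,0,0.11],0.028],[[0,0,0.0002],[0,0,0.22],0.028],[[0,0,0.0003],[0,0,0.33],0.028],[[0,0,0.0004],[0,0,0.44],0.028],[[0,0,0.0005],[0,0,0.55],0.028],[[0,0,0.0006],[0,0,0.66],0.028],[[0,0,0.0007],[0,0,0.77],0.028],[[0,0,0.0008],[0,0,0.88],0.028],[[0,0,0.0009],[0,0,0.99],0.028],[[0,0,0.001],[0,0,1.1],0.028]]'
python3 -m pendant '[[[0,0,0.0001],[0,0,0.11],0.028],[[0,0,0.0002],[0,0,0.22],0.028],[[0,0,0.0003],[0,0,0.33],0.028],[[0,0,0.0004],[0,0,0.44],0.028],[[0,0,0.0005],[0,0,0.55],0.028],[[0,0,0.0006],[0,0,0.66],0.028],[[0,0,0.0007],[0,0,0.77],0.028],[[0,0,0.0008],[0,0,0.88],0.028],[[0,0,0.0009],[0,0,0.99],0.028],[[0,0,0.001],[0,0,1.1],0.028]]'
python3 -m pendant '[[[0,0,0.0001],[0,0,0.11],0.028],[[0,0,0.0002],[0,0,0.22],0.028],[[0,0,0.0003],[0,0,0.33],0.028],[[0,0,0.0004],[0,0,0.44],0.028],[[0,0,0.0005],[0,0,0.55],0.028],[[0,0,0.0006],[0,0,0.66],0.028],[[0,0,0.0007],[0,0,0.77],0.028],[[0,0,0.0008],[0,0,0.88],0.028],[[0,0,0.0009],[0,0,0.99],0.028],[[0,0,0.001],[0,0,1.1],0.028]]'
python3 -m pendant '[[[0,0,0.0001],[0,0,0.11],0.028],[[0,0,0.0002],[0,0,0.22],0.028],[[0,0,0.0003],[0,0,0.33],0.028],[[0,0,0.0004],[0,0,0.44],0.028],[[0,0,0.0005],[0,0,0.55],0.028],[[0,0,0.0006],[0,0,0.66],0.028],[[0,0,0.0007],[0,0,0.77],0.028],[[0,0,0.0008],[0,0,0.85],0.028],[[0,0,0.0008],[0,0,0.89],0.028]]'
python3 -c "
from h import *
st()"
```

```text
time: 50.02
tool_pos: [534.2, -128.9, 264.6]
tcp_rot: [3.141, 0.001, 2.359]
contact_force: [0.0, -0.3, 5.6]
grip_width: 32.0
time: 50.85
tool_pos: [534.2, -128.9, 263.5]
tcp_rot: [3.14, -0.0, 1.26]
contact_force: [-0.1, 0.1, 4.6]
grip_width: 32.0
time: 51.68
tool_pos: [534.3, -129.0, 262.5]
tcp_rot: [3.141, -0.002, 0.16]
contact_force: [0.8, -0.1, 2.9]
grip_width: 32.0
time: 52.43
tool_pos: [534.2, -129.0, 261.6]
tcp_rot: [-3.141, -0.002, -0.729]
contact_force: [0.2, -0.6, 3.0]
grip_width: 32.1
t 52.4333 grasp [ 534.2 -129.   102.6] rpy [-1.7997e+02 -9.0000e-02 -4.1790e+01] F [ 0.2 -0.6  3. ] M [-0.08  0.1   0.02] w 32.1 q [-0.38  0.54  1.64 -0.    0.96  1.92]
```

```bash
python3 -m pendant '[[[0,0,0],[0,0,0.05],0.028],[[0,0,0],[0,0,0.08],0.028],[[0,0,0],[0,0,0.08],0.028],[[0,0,0],[0,0,0.08],0.028]]'
python3 -c "
from h import *
st()"
python3 -m pendant '[[[0,0,0],[0,0,-0.05],0.028],[[0,0,0],[0,0,-0.05],0.034],[[0,0,0],[0,0,-0.05],0.05],[[0,0,0],[0,0,-0.05],0.05],[[0,0,0],[0,0,-0.05],0.05],[[0,0,-0.03],[0,0,-0.05],0.05],[[0,0,-0.07],[0,0,-0.05],0.05],[[0,0,-0.11],[0,0,-0.05],0.05],[[0,0,-0.14],[0,0,-0.05],0.05],[[0,0,-0.14],[0,0,-0.05],0.05]]'
python3 -m pendant '[[[-0.04,0,0],[0,0,0],0.05],[[-0.08,0,0],[0,0,0],0.05],[[-0.12,0,0],[0,0,0],0.05],[[-0.12,0,0],[0,0,0],0.05],[[-0.12,0,0],[0,0,0],0.05],[[-0.12,0,0],[0,0,0],0.05]]'
python3 - <<'E'
from h import *
st()
t=snap('top'); c=snap('scene')
for w in weights(c): print(w)
ut=t['color'][165:265,265:385]
u,v=w2p(c,[534,-128,105])[0].astype(int); a=cv2.resize(c['color'][v-25:v+25,u-30:u+30,::-1],(480,400),interpolation=cv2.INTER_CUBIC)
m=t['color'][170:270,120:240,::-1]
cv2.imwrite('pics/end.png',np.hstack([a,cv2.resize(t['color'][183:213,280:310,::-1],(320,400),interpolation=cv2.INTER_CUBIC)]))
E
```

```text
time: 52.77
tool_pos: [534.0, -128.7, 261.6]
tcp_rot: [-3.141, -0.001, -0.803]
contact_force: [0.7, 0.7, 5.6]
grip_width: 32.2
t 52.7667 grasp [ 534.  -128.7  102.6] rpy [-1.7999e+02 -5.0000e-02 -4.6000e+01] F [0.7 0.7 5.6] M [0.09 0.34 0.86] w 32.2 q [-0.38  0.54  1.64 -0.    0.96  2.  ]
time: 53.6
tool_pos: [534.7, -129.1, 407.9]
tcp_rot: [-3.137, -0.011, -0.756]
contact_force: [-0.1, -0.6, -0.1]
grip_width: 49.9
time: 54.1
tool_pos: [446.9, -46.7, 401.2]
tcp_rot: [-3.141, -0.001, -0.755]
contact_force: [0.0, -0.6, 0.1]
grip_width: 49.7
t 54.1 grasp [446.9 -46.7 242.2] rpy [-1.7997e+02 -6.0000e-02 -4.3260e+01] F [ 0.  -0.6  0.1] M [ 0.02  0.2  -0.02] w 49.7 q [-0.27  0.21  1.72 -0.    1.21  2.05]
([307.6, 185.3], 68, [9, 10], [454.1, 151.8, 12.0])
([346.4, 193.0], 300, [19, 20], [468.3, 268.8, 12.0])
([301.6, 208.2], 119, [12, 13], [556.6, 145.3, 12.0])
```

View pics/end.png

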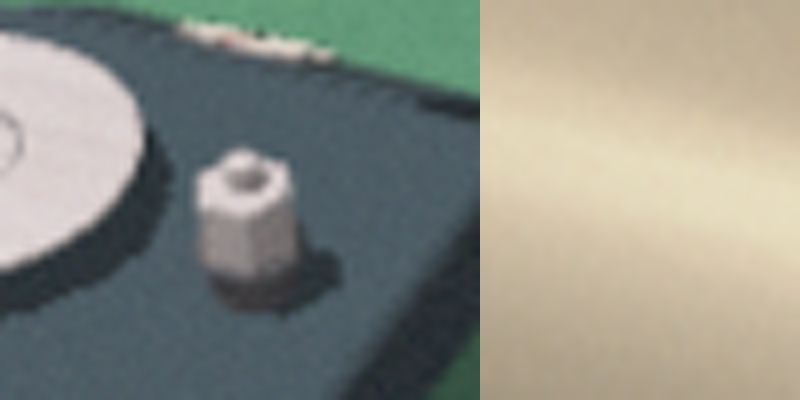

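```bash
python3 -m pendant '[[[0,0,0],[0,0,0],0.05],[[0,0,0],[0,0,0],0.05],[[0,0,0],[0,0,0],0.05]]'; python3 -c "
from h import *
print(close_job())"
```

```text
time: 54.45
tool_pos: [446.9, -47.0, 400.9]
tcp_rot: [3.141, 0.0, -0.756]
contact_force: [-0.4, 0.5, 1.0]
grip_width: 49.8
the job is handed in; nothing more can be done
None
```

I finished the scale check and handed the job in at about 54 s; close_job gave no verdict.

- **Transit nut off:** I backed it off about 4.2 rad, until its stop pushed back at 0.85 N m.
- **Weights on the pan:** There were three: 50, 100 and 500 g (no 200 g). Each stood alone on the pan, released, for at least 0.8 s, lightest first. In the pictures each stood upright within about 5 mm of the middle.
- **Knocked weight:** The 500 g weight was knocked aside about 3 cm during the run. I re-measured it and picked it up from its new place.
- **Back on the mat:** All three weights were on the mat before I turned the nut. A full picture then showed them upright and the bystanders where they started. A last measurement after the nut was home found them in the same places, though the wrist hid that part of the top view.
- **Transit nut home:** I screwed it back until it hit its stop (0.86 N m), at the same angle as at the start. The arm was clear of everything at the end.

**Readings that disagreed:**
- The 50 g weight gripped at about 22.7 mm instead of the nominal 24 mm, though it stood upright.
- The 50 g weight was pressed on the mat with about 24 N when I set it back.
- The fingertips touched the mat with about 18 N when I went for the 100 g weight. None of this load was on the scale.

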